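# Clear the hobby desk's pile into its places

## Task

Take the pile on the green cutting mat apart from the top down, setting each thing straight into its own place: the green-capped paint jar into the hole of the wooden block, the yellow-lidded box and then the blue-lidded box flat, centred and lengthwise on the pad of its own colour, and last the white palette into its grey holder, one short edge tucked under the red lip and the other lowered inside the black stop so that it lies flat. Keep the paint jar upright, let go of everything, and do not disturb the rinse jar and the glue bottle or anything already placed.

Things in the scene. Friction and masses are not known exactly. Their poses are not given: they have to be found in the camera images.
- paint_jar: Paint jar, top of the pile: round, 32 mm diameter, 42 mm tall, green glass with a bright green cap, about 60 g. Origin: centre of its underside, z up. It stands centred on the lid of the yellow box.
- yellow_box: Small clear parts box with a yellow lid, 54 (x) x 38 (y) x 20 mm tall, about 60 g, closed and rigid with a flat lid. Origin: centre of its underside, x along its length, z up. It lies centred (within 2 mm) on the blue box.
- blue_box: Larger clear parts box with a blue lid, 76 (x) x 50 (y) x 24 mm tall, about 110 g, closed and rigid with a flat lid. Origin: centre of its underside, x along its length, z up. It lies centred (within 2 mm) on the palette.
- palette: White paint-mixing palette, bottom of the pile: a flat rigid plate 100 (x) x 60 (y) x 10 mm thick with small coloured paint dots near its short edges, about 90 g, the same either way round. Origin: centre of its underside, x along its length, z up. It lies on the green cutting mat, whose top is 3 mm above the table.
- jar_block: Place of the paint jar: fixed wooden block 72 x 72 x 18 mm tall with one round blind hole in the middle, 40 mm wide and 12 mm deep (its floor is 6 mm above the origin), with a green ring painted round the mouth. Origin: centre of its underside, on the table.
- yellow_pad: Place of the yellow-lidded box: fixed flat yellow pad 106 (x) x 80 (y) x 6 mm thick with a dark middle. Origin: centre of its underside, on the table, x along its length.
- blue_pad: Place of the blue-lidded box: fixed flat blue pad 106 (x) x 80 (y) x 6 mm thick with a dark middle. Origin: centre of its underside, on the table, x along its length.
- palette_holder: Fixed palette holder, open at both sides. Origin: centre underneath, on the table; +x along it to the red lip. mm: grey support 44 wide, top at z 12; red wall's inner face x 53, lip back to x 43, underside z 30, top 36; black stop x -53 to -61, top z 22. The palette lies on the support between wall and stop, edge under the lip, entering tilted 8-15 deg, lip edge lower.
- rinse_jar: Bystander: closed clear glass jar with a steel lid, 68 mm diameter, 80 mm tall, beyond the mat, loose. Origin: centre of its underside. Leave it alone.
- glue_bottle: Bystander: small white glue bottle with an orange pointed nozzle, 29 mm diameter, 68 mm tall, loose, beside the mat on the robot's right. Origin: centre of its underside. Leave it alone.
Things that resemble listed ones, but are neither listed nor needed, are in the scene too. Of the things like the yellow_pad, leave any that is orange or pink; of the rest the smaller one is meant.

How it is judged:
On the way, in this order (a step that is already met when the one before it is completed fails the run):
1. the paint jar stands released in the hole of the wooden block (horizontal distance between paint_jar and jar_block below 0.008 m and z of paint_jar in the frame of jar_block below 0.01 m and angle between paint_jar's own z axis and vertical below 0.12 rad and contact force between paint_jar and the fingers below 0.2 N and linear speed of paint_jar below 0.02 m/s and angular speed of paint_jar below 0.2 rad/s), for 0.2 s.
2. the yellow-lidded box lies released on the yellow pad (horizontal distance between yellow_box and yellow_pad below 0.012 m and z of yellow_box in the frame of yellow_pad between 0.002 and 0.01 m and angle between yellow_box's own z axis and vertical below 0.1 rad and angle between the x axis of yellow_box and the x axis of yellow_pad, either way round below 0.2 rad and contact force between yellow_box and the fingers below 0.2 N and linear speed of yellow_box below 0.02 m/s and angular speed of yellow_box below 0.2 rad/s), for 0.2 s.
3. the blue-lidded box lies released on the blue pad (horizontal distance between blue_box and blue_pad below 0.012 m and z of blue_box in the frame of blue_pad between 0.002 and 0.01 m and angle between blue_box's own z axis and vertical below 0.1 rad and angle between the x axis of blue_box and the x axis of blue_pad, either way round below 0.2 rad and contact force between blue_box and the fingers below 0.2 N and linear speed of blue_box below 0.02 m/s and angular speed of blue_box below 0.2 rad/s), for 0.2 s.
4. the palette lies released and flat in its holder, one edge under the lip (x of palette in the frame of palette_holder between -0.006 and 0.006 m and y of palette in the frame of palette_holder between -0.01 and 0.01 m and z of palette in the frame of palette_holder between 0.009 and 0.0155 m and angle between palette's own z axis and vertical below 0.06 rad and angle between the x axis of palette and the x axis of palette_holder, either way round below 0.2 rad and contact force between palette and the fingers below 0.2 N and linear speed of palette below 0.02 m/s and angular speed of palette below 0.2 rad/s), for 0.2 s.
At the end, for the whole second after the job is handed in: Released, at rest: jar upright in its hole (8 mm, 0.12 rad); boxes flat on own pads (12 mm, 0.1 rad tilt, 0.2 rad yaw); palette flat on the support under the lip (6 mm along, 10 mm across, 0.06 rad tilt, 0.2 rad yaw). Rinse jar and glue bottle upright, within 25 mm of their starts (all of step 1 and all of step 2 and all of step 3 and all of step 4 and distance of each of rinse_jar, glue_bottle from where it was at the start of the episode below 0.025 m and angle between each of rinse_jar, glue_bottle's own z axis and vertical below 0.15 rad); the robot touches nothing.
It fails at once if the paint jar is tipped over (more than 0.8 rad) (angle between paint_jar's own z axis and vertical above 0.8 rad).
It fails at once if the rinse jar is moved more than 25 mm or tipped over (distance of rinse_jar from where it was at the start of the episode above 0.025 m or angle between rinse_jar's own z axis and vertical above 0.5 rad).
It fails at once if the glue bottle is moved more than 25 mm or tipped over (distance of glue_bottle from where it was at the start of the episode above 0.025 m or angle between glue_bottle's own z axis and vertical above 0.5 rad).
It also fails if it takes over 122 s, if anything falls off the work surface, if the arm or the gripper's body presses on something with over 40 N, if the wrist force passes 120 N, or if a joint passes its speed limit or range.

## Robot

A 6-joint arm with a two-finger parallel gripper is mounted at the origin on the work surface. World frame = base frame: x ahead of the robot, y to its left, z up, the work surface at z = 0. Lengths are in m, angles in rad, forces in N, time in s.
With the tool pointing down it reaches from about 0.35 to 0.975 m from the base axis. Payload 4.9 kg.
Tool frame: the origin (TCP) lies at the very end of the fingers, on their centre line; the grasp point (between the pads) lies 19 mm behind it (manip.hold_point_z is the distance from the TCP to the grasp point, in m); z points along the fingers, x is the direction in which the jaws open and shut, and the axes are right-handed (so a half turn about z gives the same grasp; the last joint's range is limited). The gripper opens to 85 mm and grips with 20 to 120 N. Pads are 22 mm wide; open, the fingers measure 114 mm over their backs; the gripper's body (76 mm by 85 mm) begins 54 mm behind the grasp point. The pads swing forward as they close: fully open they stand 13 mm farther back than shut.
Start: joints at [1.102, 0.053, 1.613, -0, 1.476, -0.119], TCP at [0.214, 0.587, 0.231] pointing down, gripper open.
Joint ranges: [-3.01, 3.01], [-1.01, 2.22], [0.06, 2.58], [-1.02, 4.17], [0.09, 2.62], [-3.14, 3.14]. Speed limits (rad/s): [2.57, 2.57, 3.14, 3.14, 3.14, 3.14].

## Interface

Orientations are given as a unit quaternion [w, x, y, z].
In Python, from plant import manip gives the robot as it stands.
- The arm moves only by the shell command python3 -m handwheel 'ROWS' [OPENING]. ROWS is JSON, a list of rows, each an object of numbers: "dx", "dy", "dz": the shift along the tool's x, y, z in m; "ax", "ay", "az": the turn, a rotation vector about the tool's x, y, z in rad. In form: [{"dx": .., "dy": .., "dz": .., "ax": .., "ay": .., "az": ..}, ...]. A call has 1 to 5 rows; each row is the pose to reach, as a shift and turn from the pose commanded when the call began, along the tool's axes at that moment; what a row does not reach only later rows make up. A row lasts 1/8 s, in which the tool goes at most 62.5 mm and 10.7 degrees, less where a joint would pass 70% of its speed; a pose out of reach is approached as far as the arm can. A call with a gripper value outside its range is refused whole. OPENING is the closure in counts, from 0 (fully open) to 255 (shut), set as the call begins (- or left out, the last holds). The fingers move at their own pace and stop on an object; the grip force is fixed at half the most. Time passes only in rows, so rows that repeat a pose let the fingers close. It gives the time, the measured TCP pose, the force and the opening at its end, in the units of the state.
- manip.state(): the state, without advancing time (a new reading comes with each control period).
- manip.grab_frame(name): name is "side" or "top" or "wrist"; returns a dict with "image" (480x640x3 uint8, blue, green, red), "z_map" (480x640 float32, m along the optical axis (not along the pixel's ray), 0 where there is no reading), "K" (3x3 intrinsics, pixels), "xyz" and "rotation" of the camera in the world. Camera axes: x right, y up, looking along -z (the intrinsics and any distortion apply to the point x, -y, -z); pixel columns grow to the right and rows downward; lengths in m; the calibration is good to about 2 mm. A picture is of the moment at which its call begins.
- manip.job_done(): hands the job in, once; it reports no verdict.
The state is a dict: "time": time; "joint_pos": joint angles; "joint_vel": joint speeds; "joint_efforts": joint torques, N m; "tool_pos": TCP position; "tool_rot": TCP orientation; "contact_force": force on the tool from outside, world axes, zero at the start; "ft_torque": the same for the moment, N m; "gripper_width": opening from 0.0 (shut) to 1.0 (fully open).
Only numpy, scipy, OpenCV 4.12 (cv2) and the standard library are available. Lean on these libraries where they do the work, as an engineer would, in place of code of your own. Each camera call takes 0.05 s, during which the arm holds its last target.

## Working session

There is one attempt and no reset: what is moved stays moved. The work goes in short steps, Python scripts to look and compute and a shell command to move; the robot and the scene stay as the last step left them, time stands still between calls to the robot, and variables do not carry over. Pictures are saved under pics/ and viewed, and the job is handed in when it is done.

```bash
ls; mkdir -p pics
python3 - <<'E'
from plant import manip
import cv2
s=manip.state();print(s)
for n in("top","side"):
    f=manip.grab_frame(n);cv2.imwrite(f"pics/{n}0.png",f["image"]);print(n,f["K"],f["xyz"],f["rotation"])
E
```

```text
pics
{'time': 0.0, 'joint_pos': array([ 1.10198139e+00,  5.33380238e-02,  1.61428571e+00,  5.16441767e-05,
        1.47600387e+00, -1.18997936e-01]), 'joint_vel': array([-0.00218703,  0.00073121,  0.00136909, -0.00014014,  0.00032079,
       -0.00112473]), 'joint_efforts': array([ 1.53867841e-03, -3.93688703e+01, -3.70176816e+01, -9.16122508e-05,
        7.14539085e-03,  5.26684616e-06]), 'tool_pos': array([0.21390695, 0.58659682, 0.23007965]), 'tool_rot': array([ 4.57526923e-04,  8.19368399e-01,  5.73266422e-01, -9.09165623e-04]), 'contact_force': array([-0.52287318, -0.26001436,  0.50007418]), 'ft_torque': array([ 0.03151178, -0.00446191,  0.00993771]), 'gripper_width': 1.0028257222843264}
top [[452.96549465   0.         320.34459732]
 [  0.         452.96549465 235.92905757]
 [  0.           0.           1.        ]] [ 0.53237393 -0.0065067   0.88382824] [ 0.70643185  0.05380385 -0.03598428 -0.7048151 ]
side [[501.30171768   0.         321.19479831]
 [  0.         501.30171768 238.80737247]
 [  0.           0.           1.        ]] [ 0.49780168 -0.84096498  0.6306716 ] [ 0.87640951  0.47543566 -0.03933215 -0.06572893]
```

View pics/top0.png

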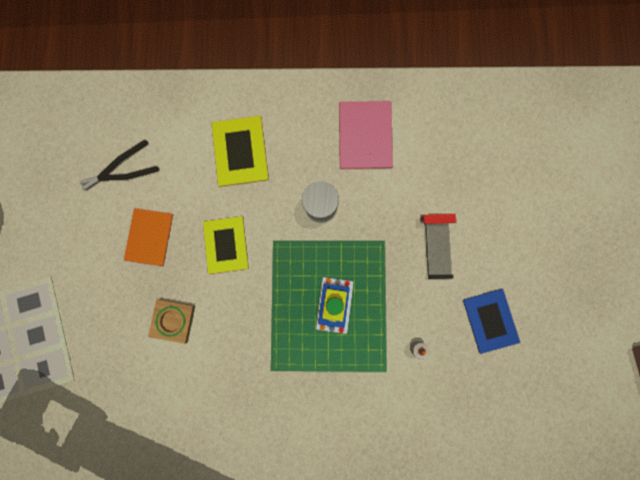

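View pics/side0.png

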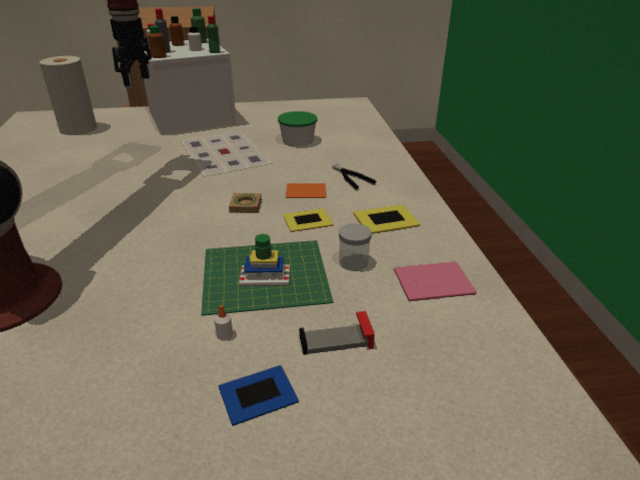

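The top view shows two yellow pads, at (226,244) and (240,150), plus an orange one at (148,237) and a pink one at (365,134). The yellow pad meant should be the smaller, at (226,244). The block is at (171,321), the pile at (335,305), the holder at (438,247) with its red lip at the far end, and the blue pad at (491,321).

```bash
cat > h.py <<'E'
from plant import manip
import cv2, numpy as np
from scipy.spatial.transform import Rotation as R
def rot(q): return R.from_quat([q[1],q[2],q[3],q[0]]).as_matrix()
def ray(f,uv,z):
    uv=np.atleast_2d(uv).astype(float);K=f["K"]
    d=np.c_[(uv[:,0]-K[0,2])/K[0,0],-(uv[:,1]-K[1,2])/K[1,1],-np.ones(len(uv))]
    q=f["rotation"];M=rot(q) if np.size(q)==4 else np.array(q)
    w=d@M.T;o=np.array(f["xyz"]);t=(z-o[2])/w[:,2]
    return o+w*t[:,None]
def zpix(f):
    "world xyz for every pixel"
    K=f["K"];v,u=np.mgrid[:480,:640];D=f["z_map"]
    p=np.stack([(u-K[0,2])/K[0,0]*D,-(v-K[1,2])/K[1,1]*D,-D],-1)
    return p@rot(f["rotation"]).T+np.array(f["xyz"])
def mask(f,lo,hi): return cv2.inRange(cv2.cvtColor(f["image"],cv2.COLOR_BGR2HSV),lo,hi)
def blobs(m,amin=40):
    c,_=cv2.findContours(m,cv2.RETR_EXTERNAL,cv2.CHAIN_APPROX_NONE)
    return [x for x in c if cv2.contourArea(x)>amin]
def rect(f,c,z):
    "minAreaRect in world mm plane z: centre, sizes, yaw of long axis"
    p=ray(f,c.reshape(-1,2),z)[:,:2]
    (x,y),(w,h),a=cv2.minAreaRect((p*1000).astype(np.float32))
    if w<h:w,h,a=h,w,a+90
    a=(a+90)%180-90
    return np.round([x,y,w,h,a],1)
E
python3 - <<'E'
from h import *
f=manip.grab_frame("top")
np.set_printoptions(suppress=True)
X=zpix(f)
for nm,lo,hi,z in [("yellow",(22,120,90),(36,255,255),.006),("blue",(100,120,60),(125,255,255),.006),("red",(0,170,90),(5,255,255),.036),("orange",(6,150,120),(14,255,255),.003),("green",(40,140,60),(80,255,255),.1)]:
    for c in blobs(mask(f,lo,hi)):
        x,y,w,h=cv2.boundingRect(c);m=np.zeros((480,640),np.uint8);cv2.drawContours(m,[c],-1,255,-1)
        print(nm,(x,y,w,h),rect(f,c,z),"zmed",np.median(X[m>0][:,2]).round(4))
for (u,v) in [(335,305),(330,290),(327,283),(171,321),(171,310),(300,260),(250,400),(438,240),(438,260),(440,277),(440,218),(320,201),(418,349)]: print((u,v),X[v,u].round(4))
im=f["image"]
a=cv2.resize(im[260:350,285:385],None,fx=4,fy=4,interpolation=2)
b=cv2.resize(im[205:295,390:490],None,fx=4,fy=4,interpolation=2)
cv2.imwrite("pics/c1.png",np.hstack([a,b]))
E
```

```text
yellow (323, 289, 24, 32) [511.2 -10.9  58.4  39.3  -8.4] zmed 0.0576
yellow (203, 216, 45, 58) [627.4 202.9 105.4  80.    7.6] zmed 0.0053
yellow (211, 115, 58, 72) [818.1 179.8 136.1 102.3   7.9] zmed 0.0072
blue (464, 290, 56, 63) [ 483.5 -307.5  102.7   77.3   15.6] zmed 0.0049
blue (319, 284, 30, 43) [510.3  -9.7  79.   49.3  -7.5] zmed 0.036
red (423, 214, 33, 10) [ 674.2 -208.3   59.5   16.4  -86.8] zmed 0.0352
orange (124, 209, 49, 57) [643.4 357.3 104.5  79.6  -8.1] zmed 0.0055
green (326, 298, 18, 17) [511.8 -11.2  29.1  27.1 -89.8] zmed 0.098
(335, 305) [ 0.5134 -0.0121  0.0981]
(330, 290) [ 0.5393 -0.0033  0.0549]
(327, 283) [0.553  0.0027 0.0096]
(171, 321) [0.4793 0.3026 0.0064]
(171, 310) [0.5006 0.3    0.0162]
(300, 260) [0.5974 0.0553 0.0046]
(250, 400) [ 0.3324  0.1481 -0.0025]
(438, 240) [ 0.636  -0.211   0.0121]
(438, 260) [ 0.5973 -0.2095  0.0137]
(440, 277) [ 0.5645 -0.2097  0.025 ]
(440, 218) [ 0.6749 -0.2103  0.0363]
(320, 201) [0.6988 0.0149 0.0797]
(418, 349) [ 0.4346 -0.1615  0.0464]
```

View pics/c1.png

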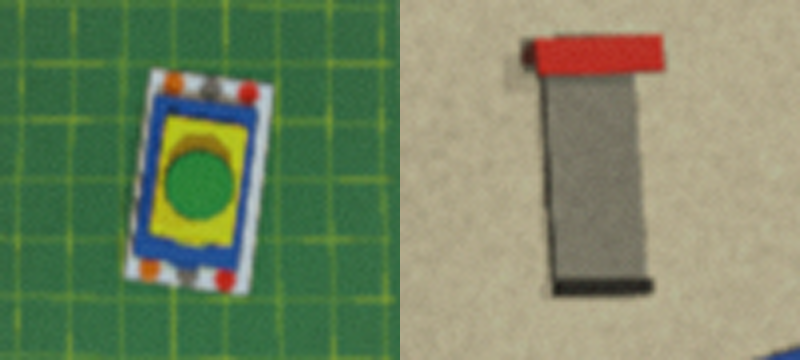

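Run:
```python
from h import *
np.set_printoptions(suppress=True)
f=manip.grab_frame("top");X=zpix(f);im=f["image"];H=cv2.cvtColor(im,cv2.COLOR_BGR2HSV)
def one(nm,lo,hi,z,roi):
    x0,y0,x1,y1=roi;m=np.zeros((480,640),np.uint8);m[y0:y1,x0:x1]=mask(f,lo,hi)[y0:y1,x0:x1]
    for c in blobs(m,30):
        M=cv2.moments(c);print(nm,rect(f,c,z),"cent",(ray(f,(M['m10']/M['m00'],M['m01']/M['m00']),z)*1000).round(1))
one("jarcap",(40,140,60),(75,255,255),.099,(322,292,348,320))
one("ylid",(22,120,90),(36,255,255),.057,(315,280,355,330))
one("blid",(100,120,60),(125,255,255),.037,(310,275,360,340))
one("palette",(0,0,150),(179,80,255),.013,(310,270,362,340))
one("ring",(35,90,30),(80,255,255),.018,(145,295,198,347))
one("block",(8,70,60),(20,255,255),.018,(140,290,203,350))
one("red",(0,190,140),(8,255,255),.036,(410,205,465,230))
one("black",(0,0,0),(179,255,60),.022,(415,270,465,285))
print(H[250,438],H[276,440],H[218,440],H[310,172],H[300,165])
one("grey",(0,0,70),(179,60,135),.012,(415,224,465,274))
one("rinse",(0,0,90),(179,40,160),.08,(300,180,342,222))
a=cv2.resize(im[200:290,190:260],None,fx=5,fy=5,interpolation=2);b=cv2.resize(im[290:350,140:200],None,fx=7,fy=7,interpolation=2)
b=b[:450] if b.shape[0]>=450 else cv2.copyMakeBorder(b,0,450-b.shape[0],0,0,0)
cv2.imwrite("pics/c2.png",np.hstack([a,b]))
```

```text
jarcap [511.7 -11.2  29.1  27.1 -89.8] cent [[511.8 -11.   99. ]]
ylid [512.4 -10.6  55.   37.   -8.4] cent [[512.8 -10.8  57. ]]
blid [511.1  -9.6  76.3  47.5  -7.5] cent [[508.9  -5.4  37. ]]
palette [507.9 -37.2  98.5   7.4  -7. ] cent [[507.5 -37.6  13. ]]
ring [479.7 300.8  56.4  54.6 -44.1] cent [[480.  300.7  18. ]]
block [480.6 298.7  77.9  75.   79.5] cent [[480.2 298.8  18. ]]
red [ 674.  -208.5   56.4   13.4   90. ] cent [[ 674.1 -208.3   36. ]]
black [ 565.6 -210.4   41.4    5.6  -89.8] cent [[ 566.3 -209.2   22. ]]
[ 26  45 118] [15 49 42] [  2 207 181] [ 16 141 148] [ 18 110 100]
grey [ 619.5 -209.1   94.8   46.3    1.5] cent [[ 618.7 -209.7   12. ]]
rinse [702.6  14.9  66.3  65.2  -0. ] cent [[701.4  15.   80. ]]
```

View pics/c2.png

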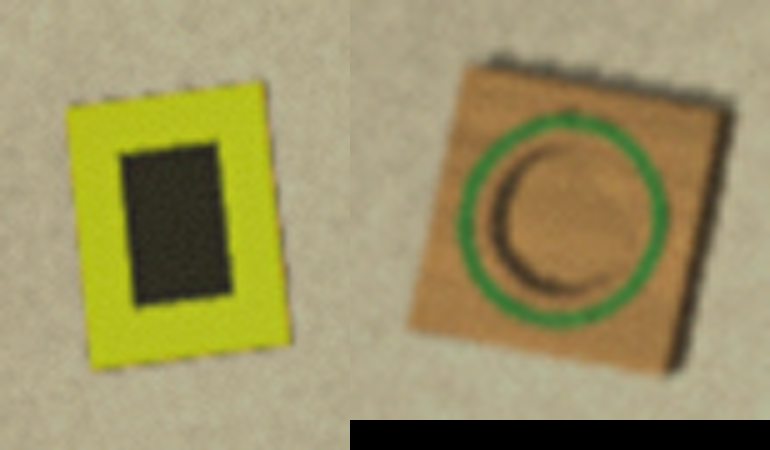

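The enlarged crop confirms the smaller yellow pad, measured at 105x80 mm (the other is 136x102). The green-ringed block's hole is centred near (480,301) mm. Next I'll write a helper that works out the deltas.

```bash
cat > go.py <<'E'
# usage: go.py x y z jawyaw_deg [tilt_deg about jaw axis]  (mm) -> delta in tool axes
import sys; from h import *
a=[float(v) for v in sys.argv[1:]]
s=manip.state(); T=rot(s["tool_rot"]); p=np.array(s["tool_pos"])
y=np.radians(a[3]); c,sn=np.cos(y),np.sin(y)
D=np.array([[c,sn,0],[sn,-c,0],[0,0,-1.]])   # tool x along jaw yaw, z down
if D[:,0]@T[:,0]<0: D=D@np.diag([-1,-1,1.])
if len(a)>4: D=D@R.from_rotvec([np.radians(a[4]),0,0]).as_matrix()
d=T.T@(np.array(a[:3])/1000-p); r=R.from_matrix(T.T@D).as_rotvec()
print("pos",(p*1000).round(1),"jaw",np.degrees(np.arctan2(T[1,0],T[0,0])).round(1),"zaxis",T[:,2].round(3),"t",round(s["time"],2),"w",round(s["gripper_width"],3),"F",s["contact_force"].round(1))
print("d",d.round(4),"rot",r.round(3))
E
python3 go.py 512 -11 180 82
```

```text
pos [214.  586.8 230.5] jaw 70.0 zaxis [-0.001 -0.001 -1.   ] t 0.2 w 1.001 F [0.4 0.1 0.2]
d [-0.4594  0.4848  0.051 ] rot [-0.     0.001 -0.21 ]
```

```bash
python3 -m handwheel '[{"dx":-0.04,"dy":0.04,"az":-0.05},{"dx":-0.08,"dy":0.08,"az":-0.1},{"dx":-0.12,"dy":0.12,"az":-0.15},{"dx":-0.16,"dy":0.16,"az":-0.2},{"dx":-0.2,"dy":0.2,"az":-0.21}]'; python3 go.py 512 -11 180 82
```

```text
pos [214.  586.8 230.5] jaw 70.0 zaxis [-0.001 -0.001 -1.   ] t 0.2 w 1.001 F [0.4 0.1 0.2]
d [-0.4594  0.4848  0.051 ] rot [-0.     0.001 -0.21 ]invalid input at $[0]: expected keys dx, dy, dz, ax, ay, az
```

```bash
python3 -m handwheel '[{"dx":-0.04,"dy":0.04,"dz":0,"ax":0,"ay":0,"az":-0.05},{"dx":-0.08,"dy":0.08,"dz":0,"ax":0,"ay":0,"az":-0.1},{"dx":-0.12,"dy":0.12,"dz":0,"ax":0,"ay":0,"az":-0.15},{"dx":-0.16,"dy":0.16,"dz":0,"ax":0,"ay":0,"az":-0.2},{"dx":-0.2,"dy":0.2,"dz":0,"ax":0,"ay":0,"az":-0.21}]'; echo; python3 go.py 512 -11 180 82
```

```text
time: 0.82
tool_pos: [0.3339, 0.329, 0.2312]
tool_rot: [0.0, 0.754, 0.656, 0.0]
contact_force: [1.1, 0.3, 0.3]
gripper_width: 1.0

pos [333.9 329.  231.2] jaw 82.1 zaxis [ 0.  0. -1.] t 0.82 w 1.0 F [1.1 0.3 0.3]
d [-0.3121  0.2234  0.0513] rot [ 0.    -0.     0.001]
```

```bash
python3 -m handwheel '[{"dx":-0.05,"dy":0.036,"dz":0,"ax":0,"ay":0,"az":0},{"dx":-0.1,"dy":0.072,"dz":0,"ax":0,"ay":0,"az":0},{"dx":-0.15,"dy":0.108,"dz":0,"ax":0,"ay":0,"az":0},{"dx":-0.2,"dy":0.144,"dz":0,"ax":0,"ay":0,"az":0},{"dx":-0.25,"dy":0.18,"dz":0,"ax":0,"ay":0,"az":0}]' >/dev/null;  python3 -m handwheel '[{"dx":-0.03,"dy":0.02,"dz":0.0,"ax":0,"ay":0,"az":0},{"dx":-0.06,"dy":0.042,"dz":0.02,"ax":0,"ay":0,"az":0},{"dx":-0.062,"dy":0.043,"dz":0.03,"ax":0,"ay":0,"az":0},{"dx":-0.062,"dy":0.043,"dz":0.03,"ax":0,"ay":0,"az":0}]' 0; python3 go.py 512 -11 180 82
python3 - <<'E'
from h import *
f=manip.grab_frame("wrist");cv2.imwrite("pics/w1.png",f["image"]);print(f["xyz"],f["rotation"])
E
```

```text
time: 1.95
tool_pos: [0.5099, -0.0089, 0.1999]
tool_rot: [-0.001, 0.755, 0.656, -0.001]
contact_force: [0.3, 0.0, 0.1]
gripper_width: 1.0
pos [509.9  -8.9 199.9] jaw 82.0 zaxis [-0.003  0.001 -1.   ] t 1.95 w 1.0 F [0.3 0.  0.1]
d [-0.0018  0.0024  0.0199] rot [-0.003 -0.    -0.   ]
[0.43921264 0.00145718 0.3433124 ] [ 0.74718619 -0.10612975 -0.09235556  0.64955348]
```

View pics/w1.png

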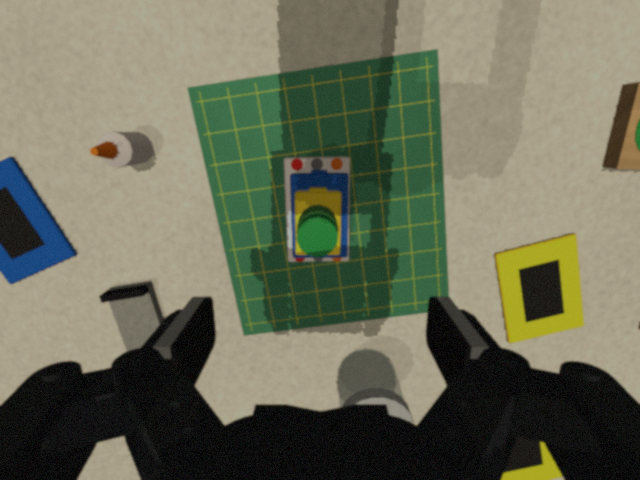

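The wrist view shows the pile at (318,210), squared up with the jaws. I'll measure it again in this view.

```bash
cat > pile.py <<'E'
from h import *
np.set_printoptions(suppress=True)
f=manip.grab_frame("wrist")
def one(nm,lo,hi,z,roi=(270,140,370,280)):
    x0,y0,x1,y1=roi;m=np.zeros((480,640),np.uint8);m[y0:y1,x0:x1]=mask(f,lo,hi)[y0:y1,x0:x1]
    for c in blobs(m,100): print(nm,rect(f,c,z),cv2.boundingRect(c))
one("jarcap",(45,170,100),(75,255,255),.099)
one("ylid",(22,120,60),(36,255,255),.057)
one("blid",(100,120,50),(125,255,255),.037)
one("pal",(0,0,120),(179,60,255),.013)
E
python3 pile.py
```

```text
ylid [508.7 -10.4  55.8  36.9  -8.5] (295, 187, 46, 67)
blid [506.8  -8.9  76.2  47.7  -7.3] (291, 169, 56, 86)
pal [506.  -35.9  96.9   9.   -7.4] (284, 158, 11, 102)
```

```bash
python3 go.py 510.3 -10.7 74 82; python3 -m handwheel '[{"dx":-0.0015,"dy":0.0005,"dz":0.03,"ax":-0.003,"ay":0,"az":0},{"dx":-0.0015,"dy":0.0005,"dz":0.06,"ax":-0.003,"ay":0,"az":0},{"dx":-0.0015,"dy":0.0005,"dz":0.09,"ax":-0.003,"ay":0,"az":0},{"dx":-0.0015,"dy":0.0005,"dz":0.115,"ax":-0.003,"ay":0,"az":0},{"dx":-0.0015,"dy":0.0005,"dz":0.126,"ax":-0.003,"ay":0,"az":0}]' ; python3 -m handwheel '[{"dx":0,"dy":0,"dz":0,"ax":0,"ay":0,"az":0},{"dx":0,"dy":0,"dz":0,"ax":0,"ay":0,"az":0}]'; python3 go.py 510.3 -10.7 74 82;python3 - <<'E'
from h import *
f=manip.grab_frame("wrist");g=manip.grab_frame("side");cv2.imwrite("pics/w2.png",np.hstack([cv2.resize(f["image"],(400,300)),cv2.resize(g["image"][190:310,180:340],(400,300))]))
E
```

```text
pos [510.6  -8.4 201.6] jaw 82.1 zaxis [ 0.  0. -1.] t 2.05 w 1.002 F [ 0.  -0.   0.4]
d [-0.0023 -0.      0.1276] rot [ 0.    -0.     0.001]
time: 2.68
tool_pos: [0.5105, -0.0098, 0.0746]
tool_rot: [0.001, 0.754, 0.657, 0.001]
contact_force: [0.1, -0.2, -0.4]
gripper_width: 0.997
time: 2.92
tool_pos: [0.5122, -0.0108, 0.0769]
tool_rot: [0.002, 0.755, 0.656, 0.002]
contact_force: [-0.2, -0.1, 0.6]
gripper_width: 0.999
pos [512.2 -10.8  76.9] jaw 82.0 zaxis [ 0.006 -0.001 -1.   ] t 2.92 w 0.999 F [-0.2 -0.1  0.6]
d [-0.0002 -0.0019  0.0029] rot [0.006 0.    0.   ]
```

View pics/w2.png

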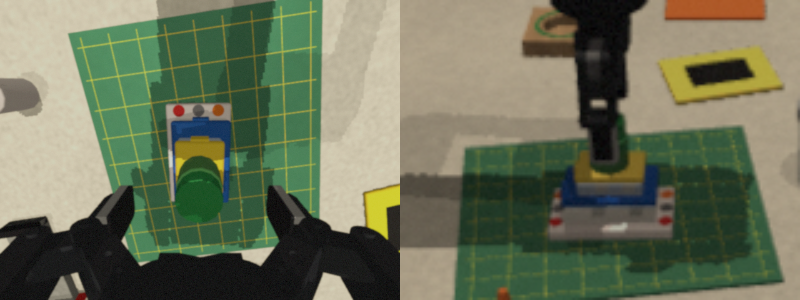

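```bash
python3 -m handwheel '[{"dx":0,"dy":-0.001,"dz":0.0025,"ax":0.006,"ay":0,"az":0},{"dx":0,"dy":-0.001,"dz":0.0025,"ax":0.006,"ay":0,"az":0}]'; python3 -m handwheel '[{"dx":0,"dy":0,"dz":0,"ax":0,"ay":0,"az":0},{"dx":0,"dy":0,"dz":0,"ax":0,"ay":0,"az":0},{"dx":0,"dy":0,"dz":0,"ax":0,"ay":0,"az":0},{"dx":0,"dy":0,"dz":0,"ax":0,"ay":0,"az":0},{"dx":0,"dy":0,"dz":0,"ax":0,"ay":0,"az":0}]' 255; python3 -m handwheel '[{"dx":0,"dy":0,"dz":0,"ax":0,"ay":0,"az":0},{"dx":0,"dy":0,"dz":0,"ax":0,"ay":0,"az":0}]'
```

```text
time: 3.28
tool_pos: [0.5101, -0.0108, 0.0728]
tool_rot: [-0.001, 0.755, 0.656, -0.001]
contact_force: [-0.3, -1.0, 0.8]
gripper_width: 1.006
time: 3.9
tool_pos: [0.5104, -0.0108, 0.073]
tool_rot: [-0.001, 0.755, 0.656, -0.001]
contact_force: [-0.0, 0.4, 1.4]
gripper_width: 0.356
time: 4.15
tool_pos: [0.5105, -0.0108, 0.0731]
tool_rot: [-0.001, 0.755, 0.656, -0.001]
contact_force: [0.4, 0.6, 1.7]
gripper_width: 0.354
```

```bash
python3 -m handwheel '[{"dx":0,"dy":0,"dz":-0.005,"ax":0,"ay":0,"az":0},{"dx":0,"dy":0,"dz":-0.02,"ax":0,"ay":0,"az":0},{"dx":0,"dy":0,"dz":-0.045,"ax":0,"ay":0,"az":0},{"dx":0,"dy":0,"dz":-0.065,"ax":0,"ay":0,"az":0},{"dx":0,"dy":0,"dz":-0.07,"ax":0,"ay":0,"az":0}]'; python3 go.py 480.5 300 140 82
python3 - <<'E'
from h import *
f=manip.grab_frame("wrist");g=manip.grab_frame("side");cv2.imwrite("pics/w3.png",np.hstack([cv2.resize(f["image"],(400,300)),cv2.resize(g["image"][160:310,180:380],(400,300))]))
E
```

```text
time: 4.78
tool_pos: [0.5116, -0.0109, 0.1453]
tool_rot: [0.0, 0.755, 0.656, 0.0]
contact_force: [0.4, -0.2, -0.9]
gripper_width: 0.357
pos [511.6 -10.9 145.3] jaw 82.0 zaxis [ 0.001 -0.    -1.   ] t 4.78 w 0.357 F [ 0.4 -0.2 -0.9]
d [ 0.3036 -0.0741  0.0052] rot [ 0.001  0.    -0.   ]
```

View pics/w3.png

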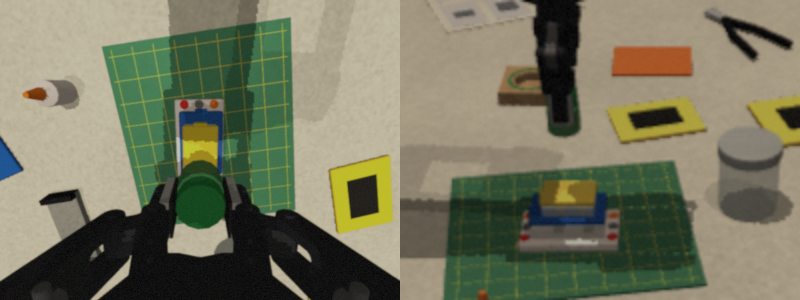

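The jar is held upright in the fingers, and the yellow box stays on the pile. Next I carry the jar to the block.

```bash
python3 -m handwheel '[{"dx":0.02,"dy":-0.005,"dz":0,"ax":0,"ay":0,"az":0},{"dx":0.05,"dy":-0.012,"dz":0,"ax":0,"ay":0,"az":0},{"dx":0.09,"dy":-0.022,"dz":0,"ax":0,"ay":0,"az":0},{"dx":0.13,"dy":-0.032,"dz":0,"ax":0,"ay":0,"az":0},{"dx":0.17,"dy":-0.042,"dz":0,"ax":0,"ay":0,"az":0}]' >/dev/null;python3 -m handwheel '[{"dx":0.04,"dy":-0.01,"dz":0,"ax":0,"ay":0,"az":0},{"dx":0.08,"dy":-0.02,"dz":0,"ax":0,"ay":0,"az":0},{"dx":0.11,"dy":-0.027,"dz":0.0,"ax":0,"ay":0,"az":0},{"dx":0.13,"dy":-0.0315,"dz":0.0,"ax":0,"ay":0,"az":0},{"dx":0.134,"dy":-0.032,"dz":0.0,"ax":0,"ay":0,"az":0}]'; python3 -m handwheel '[{"dx":0,"dy":0,"dz":0.0,"ax":0,"ay":0,"az":0},{"dx":0,"dy":0,"dz":0,"ax":0,"ay":0,"az":0}]';python3 go.py 480.5 300 90 82
python3 - <<'E'
from h import *
f=manip.grab_frame("wrist");cv2.imwrite("pics/w4.png",f["image"])
np.set_printoptions(suppress=True)
m=mask(f,(35,90,30),(80,255,255));
for c in blobs(m,100): print(cv2.boundingRect(c),rect(f,c,.018))
E
```

```text
time: 6.12
tool_pos: [0.479, 0.301, 0.1422]
tool_rot: [-0.001, 0.754, 0.656, -0.002]
contact_force: [-0.4, -0.6, -0.5]
gripper_width: 0.353
time: 6.38
tool_pos: [0.4796, 0.2997, 0.1429]
tool_rot: [-0.001, 0.755, 0.656, -0.001]
contact_force: [-0.7, -0.2, -0.3]
gripper_width: 0.356
pos [479.6 299.7 142.9] jaw 81.9 zaxis [-0.003  0.    -1.   ] t 6.38 w 0.356 F [-0.7 -0.2 -0.3]
d [0.0005 0.001  0.0529] rot [-0.003  0.    -0.001]
(280, 189, 81, 178) [526.3 296.4 154.4  67.5 -12. ]
(0, 140, 132, 284) [517.6  84.6 268.4 110.4 -22. ]
```

View pics/w4.png

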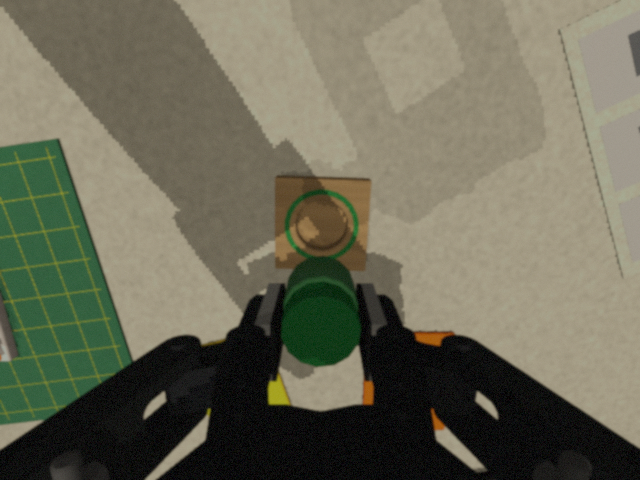

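Run:
```python
from h import *
np.set_printoptions(suppress=True)
f=manip.grab_frame("wrist")
m=mask(f,(35,110,30),(80,255,255));r=m.copy();r[255:]=0;r[:,:270]=0;r[:,380:]=0
v,u=np.nonzero(r);p=ray(f,np.c_[u,v],.018)[:,:2]*1000
A=np.c_[2*p,np.ones(len(p))];s=np.linalg.lstsq(A,(p**2).sum(1),rcond=None)[0];print("ring fit",s[:2],np.sqrt(s[2]+s[0]**2+s[1]**2))
# cap bottom arc/extent at jar top height
c=m.copy();c[:290]=0;c[:,:270]=0;c[:,370:]=0
b=max(blobs(c),key=cv2.contourArea);x,y,w,h=cv2.boundingRect(b);print(x,y,w,h)
zt=.1429+.026
print(ray(f,[(x,325),(x+w,325),(x+w/2,y+h)],zt)*1000)
print("img",f["image"][360,320],manip.state()["tool_pos"])
```

```text
ring fit [477.541119   300.96776057] 26.63795563456593
281 290 80 76
[[474.23778125 286.34796224 168.9       ]
 [478.34366043 315.43750532 168.9       ]
 [493.6285315  298.44978266 168.9       ]]
img [25 63 21] [0.4796917  0.29978331 0.1430354 ]
```

In the wrist view the cap, projected at its own height, lands at (478,301), and the ring fit gives (477.5,301). They line up, so I go straight down.

```bash
python3 -m handwheel '[{"dx":0,"dy":0,"dz":0.025,"ax":0,"ay":0,"az":0},{"dx":0,"dy":0,"dz":0.05,"ax":0,"ay":0,"az":0},{"dx":0,"dy":0,"dz":0.075,"ax":0,"ay":0,"az":0},{"dx":0,"dy":0,"dz":0.085,"ax":0,"ay":0,"az":0},{"dx":0,"dy":0,"dz":0.085,"ax":0,"ay":0,"az":0}]';python3 go.py 479.7 299.8 23 82;  python3 - <<'E'
from h import *
f=manip.grab_frame("wrist");g=manip.grab_frame("side");cv2.imwrite("pics/w5.png",np.hstack([cv2.resize(f["image"],(400,300)),cv2.resize(g["image"][140:240,180:313],(400,300))]))
E
```

```text
time: 7.1
tool_pos: [0.4789, 0.3002, 0.0576]
tool_rot: [-0.001, 0.755, 0.656, -0.002]
contact_force: [-0.3, -0.3, -0.1]
gripper_width: 0.355
pos [478.9 300.2  57.6] jaw 82.0 zaxis [-0.004 -0.    -1.   ] t 7.1 w 0.355 F [-0.3 -0.3 -0.1]
d [-0.0002  0.0009  0.0346] rot [-0.004  0.001 -0.001]
```

View pics/w5.png

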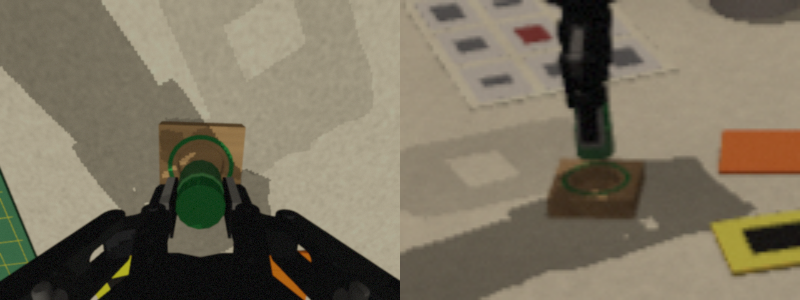

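The jar sits over the ring in both views.

```bash
python3 -m handwheel '[{"dx":0,"dy":0.0005,"dz":0.012,"ax":-0.003,"ay":0,"az":0},{"dx":0,"dy":0.0005,"dz":0.024,"ax":-0.003,"ay":0,"az":0},{"dx":0,"dy":0.0005,"dz":0.031,"ax":-0.003,"ay":0,"az":0},{"dx":0,"dy":0.0005,"dz":0.033,"ax":-0.003,"ay":0,"az":0},{"dx":0,"dy":0.0005,"dz":0.033,"ax":-0.003,"ay":0,"az":0}]'; python3 -m handwheel '[{"dx":0,"dy":0,"dz":0,"ax":0,"ay":0,"az":0},{"dx":0,"dy":0,"dz":0.001,"ax":0,"ay":0,"az":0}]'
```

```text
time: 7.82
tool_pos: [0.4796, 0.3005, 0.0248]
tool_rot: [-0.0, 0.755, 0.656, -0.0]
contact_force: [-0.2, 1.0, 0.1]
gripper_width: 0.356
time: 8.07
tool_pos: [0.48, 0.3007, 0.0245]
tool_rot: [0.0, 0.755, 0.656, 0.001]
contact_force: [-0.4, 0.7, -1.0]
gripper_width: 0.356
```

```bash
python3 -m handwheel '[{"dx":0,"dy":0,"dz":0.001,"ax":0,"ay":0,"az":0},{"dx":0,"dy":0,"dz":0.001,"ax":0,"ay":0,"az":0}]'; python3 -m handwheel '[{"dx":0,"dy":0,"dz":0,"ax":0,"ay":0,"az":0},{"dx":0,"dy":0,"dz":0,"ax":0,"ay":0,"az":0},{"dx":0,"dy":0,"dz":0,"ax":0,"ay":0,"az":0},{"dx":0,"dy":0,"dz":0,"ax":0,"ay":0,"az":0}]' 100
```

```text
time: 8.32
tool_pos: [0.4795, 0.3005, 0.0229]
tool_rot: [-0.0, 0.755, 0.656, -0.0]
contact_force: [0.2, 0.2, -0.5]
gripper_width: 0.353
time: 8.82
tool_pos: [0.4796, 0.3006, 0.0231]
tool_rot: [0.0, 0.755, 0.656, 0.0]
contact_force: [0.6, 1.1, -0.3]
gripper_width: 0.612
```

```bash
python3 -m handwheel '[{"dx":0,"dy":0,"dz":-0.01,"ax":0,"ay":0,"az":0},{"dx":0,"dy":0,"dz":-0.03,"ax":0,"ay":0,"az":0},{"dx":0,"dy":0,"dz":-0.06,"ax":0,"ay":0,"az":0},{"dx":0,"dy":0,"dz":-0.1,"ax":0,"ay":0,"az":0},{"dx":0,"dy":0,"dz":-0.12,"ax":0,"ay":0,"az":0}]' 0; python3 go.py 511.5 -10.5 140 82
python3 - <<'E'
from h import *
f=manip.grab_frame("wrist");g=manip.grab_frame("side");cv2.imwrite("pics/w6.png",np.hstack([cv2.resize(f["image"],(400,300)),cv2.resize(g["image"][140:240,180:313],(400,300))]))
E
```

```text
time: 9.45
tool_pos: [0.4812, 0.3013, 0.1475]
tool_rot: [0.001, 0.755, 0.656, 0.003]
contact_force: [-0.1, 0.2, -0.3]
gripper_width: 1.001
pos [481.2 301.3 147.5] jaw 82.0 zaxis [ 0.005  0.002 -1.   ] t 9.45 w 1.001 F [-0.1  0.2 -0.3]
d [-0.3046  0.0734  0.0069] rot [ 0.005 -0.003 -0.   ]
```

View pics/w6.png

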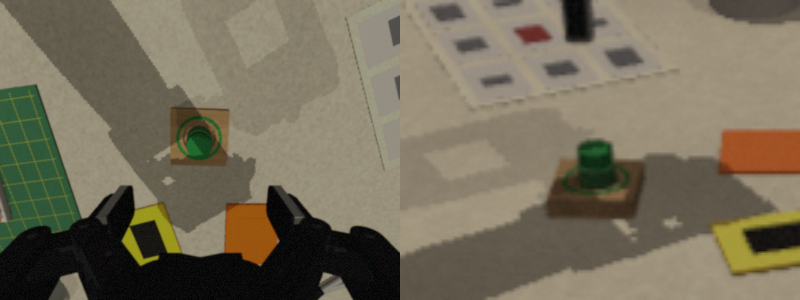

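The jar stands upright in the hole. Back to the pile for the yellow box.

```bash
python3 -m handwheel '[{"dx":-0.05,"dy":0.012,"dz":0,"ax":0,"ay":0,"az":0},{"dx":-0.11,"dy":0.026,"dz":0,"ax":0,"ay":0,"az":0},{"dx":-0.17,"dy":0.04,"dz":0,"ax":0,"ay":0,"az":0},{"dx":-0.23,"dy":0.055,"dz":0,"ax":0,"ay":0,"az":0},{"dx":-0.28,"dy":0.067,"dz":0,"ax":0,"ay":0,"az":0}]' >/dev/null;python3 -m handwheel '[{"dx":-0.0245,"dy":0.006,"dz":0,"ax":0,"ay":0,"az":0},{"dx":-0.0245,"dy":0.006,"dz":0,"ax":0,"ay":0,"az":0},{"dx":-0.0245,"dy":0.006,"dz":0,"ax":0,"ay":0,"az":0},{"dx":-0.0245,"dy":0.006,"dz":0,"ax":0,"ay":0,"az":0}]' ;python3 go.py 511.5 -10.5 37 82; sed -i 's/^one("jarcap.*$//' pile.py; python3 pile.py;  python3 - <<'E'
from h import *
f=manip.grab_frame("wrist");cv2.imwrite("pics/w7.png",f["image"])
np.set_printoptions(suppress=True)
f=manip.grab_frame("top")
m=mask(f,(22,120,90),(36,255,255));m[:270]=0;
for c in blobs(m): print("top y",rect(f,c,.057))
E
```

```text
time: 10.68
tool_pos: [0.5091, -0.01, 0.1425]
tool_rot: [-0.0, 0.754, 0.657, -0.0]
contact_force: [-0.7, -0.6, -0.4]
gripper_width: 1.001
pos [509.1 -10.  142.5] jaw 82.1 zaxis [-0.001  0.    -1.   ] t 10.68 w 1.001 F [-0.7 -0.6 -0.4]
d [-1.000e-04  2.500e-03  1.055e-01] rot [-0.001 -0.     0.001]
ylid [507.5 -10.2  54.5  37.   -8.2] (291, 201, 57, 79)
blid [506.2  -8.8  74.7  48.3  -7.5] (286, 179, 70, 101)
pal [503.1 -37.7  93.    7.6  -9.7] (279, 164, 11, 116)
top y [572.2 194.7  51.6   5.5 -89.9]
```

View pics/w7.png

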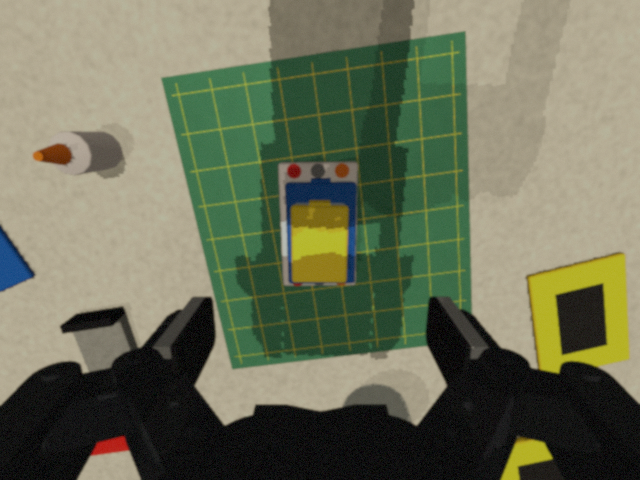

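```bash
python3 -m handwheel '[{"dx":0,"dy":0.0005,"dz":0.03,"ax":0,"ay":0,"az":0},{"dx":0,"dy":0.0005,"dz":0.06,"ax":0,"ay":0,"az":0},{"dx":0,"dy":0.0005,"dz":0.09,"ax":0,"ay":0,"az":0},{"dx":0,"dy":0.0005,"dz":0.102,"ax":0,"ay":0,"az":0},{"dx":0,"dy":0.0005,"dz":0.102,"ax":0,"ay":0,"az":0}]'; python3 -m handwheel '[{"dx":0,"dy":0,"dz":0,"ax":0,"ay":0,"az":0},{"dx":0,"dy":0,"dz":0,"ax":0,"ay":0,"az":0}]'; python3 go.py 509.5 -10.3 39 82
```

```text
time: 11.45
tool_pos: [0.5095, -0.0109, 0.0405]
tool_rot: [-0.001, 0.755, 0.656, -0.001]
contact_force: [-0.0, 0.4, 0.2]
gripper_width: 1.001
time: 11.7
tool_pos: [0.5111, -0.0114, 0.0425]
tool_rot: [0.001, 0.755, 0.656, 0.001]
contact_force: [0.8, 0.3, -0.1]
gripper_width: 0.998
pos [511.1 -11.4  42.5] jaw 82.0 zaxis [ 0.003 -0.    -1.   ] t 11.7 w 0.998 F [ 0.8  0.3 -0.1]
d [ 0.0008 -0.0017  0.0035] rot [ 0.003  0.    -0.   ]
```

```bash
python3 -m handwheel '[{"dx":0.0008,"dy":-0.001,"dz":0.003,"ax":0.003,"ay":0,"az":0},{"dx":0.0008,"dy":-0.001,"dz":0.003,"ax":0.003,"ay":0,"az":0},{"dx":0.0008,"dy":-0.001,"dz":0.003,"ax":0.003,"ay":0,"az":0}]'; python3 -m handwheel '[{"dx":0,"dy":0,"dz":0,"ax":0,"ay":0,"az":0}]';  python3 -m handwheel '[{"dx":0,"dy":0,"dz":0,"ax":0,"ay":0,"az":0}]'
```

```text
time: 12.08
tool_pos: [0.5091, -0.0103, 0.038]
tool_rot: [-0.001, 0.755, 0.656, -0.001]
contact_force: [-0.2, -0.1, 0.3]
gripper_width: 1.0
time: 12.2
tool_pos: [0.5091, -0.0103, 0.038]
tool_rot: [-0.001, 0.755, 0.656, -0.001]
contact_force: [-0.2, -0.9, 0.8]
gripper_width: 1.0
time: 12.32
tool_pos: [0.5091, -0.0103, 0.038]
tool_rot: [-0.001, 0.755, 0.656, -0.001]
contact_force: [-0.1, -0.2, 0.2]
gripper_width: 1.0
```

```bash
python3 -m handwheel '[{"dx":0,"dy":0,"dz":-0.0007,"ax":0,"ay":0,"az":0},{"dx":0,"dy":0,"dz":-0.0007,"ax":0,"ay":0,"az":0},{"dx":0,"dy":0,"dz":-0.0007,"ax":0,"ay":0,"az":0},{"dx":0,"dy":0,"dz":-0.0007,"ax":0,"ay":0,"az":0},{"dx":0,"dy":0,"dz":-0.0007,"ax":0,"ay":0,"az":0}]' 255;  python3 -m handwheel '[{"dx":0,"dy":0,"dz":0,"ax":0,"ay":0,"az":0},{"dx":0,"dy":0,"dz":0,"ax":0,"ay":0,"az":0}]';python3 - <<'E'
from h import *
f=manip.grab_frame("wrist");g=manip.grab_frame("side");cv2.imwrite("pics/w8.png",np.hstack([cv2.resize(f["image"],(400,300)),cv2.resize(g["image"][220:320,190:323],(400,300))]))
E
```

```text
time: 12.95
tool_pos: [0.5095, -0.0104, 0.0391]
tool_rot: [-0.001, 0.755, 0.656, -0.001]
contact_force: [0.5, -0.1, 2.3]
gripper_width: 0.425
time: 13.2
tool_pos: [0.5095, -0.0104, 0.0391]
tool_rot: [-0.001, 0.755, 0.656, -0.001]
contact_force: [0.5, -0.7, 3.5]
gripper_width: 0.428
```

View pics/w8.png

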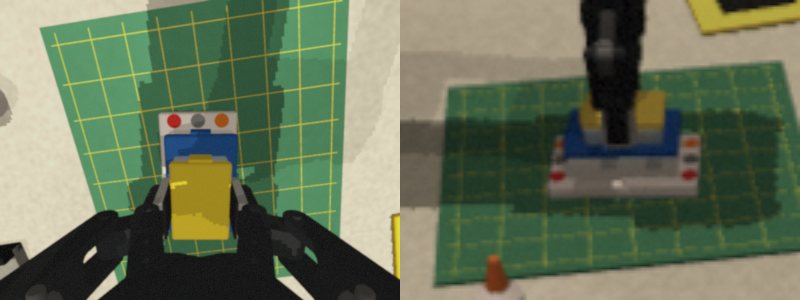

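```bash
python3 -m handwheel '[{"dx":0,"dy":0,"dz":-0.005,"ax":0,"ay":0,"az":0},{"dx":0,"dy":0,"dz":-0.02,"ax":0,"ay":0,"az":0},{"dx":0,"dy":0,"dz":-0.045,"ax":0,"ay":0,"az":0},{"dx":0,"dy":0,"dz":-0.065,"ax":0,"ay":0,"az":0},{"dx":0,"dy":0,"dz":-0.07,"ax":0,"ay":0,"az":0}]'; python3 go.py 626.5 202.9 110 97.6
```

```text
time: 13.92
tool_pos: [0.5104, -0.0105, 0.1109]
tool_rot: [0.0, 0.755, 0.656, 0.0]
contact_force: [0.2, -0.2, -1.1]
gripper_width: 0.427
pos [510.4 -10.5 110.9] jaw 82.0 zaxis [ 0. -0. -1.] t 13.93 w 0.427 F [ 0.2 -0.2 -1.1]
d [0.2275 0.0853 0.0009] rot [ 0.     0.    -0.272]
```

```bash
python3 -m handwheel '[{"dx":0.02,"dy":0.007,"dz":0,"ax":0,"ay":0,"az":-0.03},{"dx":0.05,"dy":0.019,"dz":0,"ax":0,"ay":0,"az":-0.08},{"dx":0.09,"dy":0.034,"dz":0,"ax":0,"ay":0,"az":-0.13},{"dx":0.13,"dy":0.049,"dz":0,"ax":0,"ay":0,"az":-0.18},{"dx":0.17,"dy":0.064,"dz":0,"ax":0,"ay":0,"az":-0.23}]'>/dev/null; python3 go.py 626.5 202.9 110 97.6
```

```text
pos [596.3 150.3 107.7] jaw 95.3 zaxis [-0.004  0.    -1.   ] t 14.55 w 0.432 F [-0.9  0.1 -0.2]
d [ 0.0497  0.0349 -0.0024] rot [-0.004 -0.001 -0.041]
```

```bash
python3 -m handwheel '[{"dx":0.03,"dy":0.02,"dz":0,"ax":0,"ay":0,"az":-0.03},{"dx":0.05,"dy":0.034,"dz":0,"ax":0,"ay":0,"az":-0.04},{"dx":0.05,"dy":0.034,"dz":0,"ax":0,"ay":0,"az":-0.04},{"dx":0.05,"dy":0.034,"dz":0,"ax":0,"ay":0,"az":-0.04},{"dx":0.05,"dy":0.034,"dz":0,"ax":0,"ay":0,"az":-0.04}]'>/dev/null; python3 go.py 626.5 202.9 40 97.6;python3 - <<'E'
from h import *
np.set_printoptions(suppress=True)
f=manip.grab_frame("wrist");cv2.imwrite("pics/w9.png",f["image"])
E
```

```text
pos [625.2 201.  108.1] jaw 97.4 zaxis [-0.004  0.    -1.   ] t 15.18 w 0.43 F [-0.7 -0.6 -0.3]
d [0.0016 0.0018 0.0681] rot [-0.004 -0.001 -0.003]
```

View pics/w9.png

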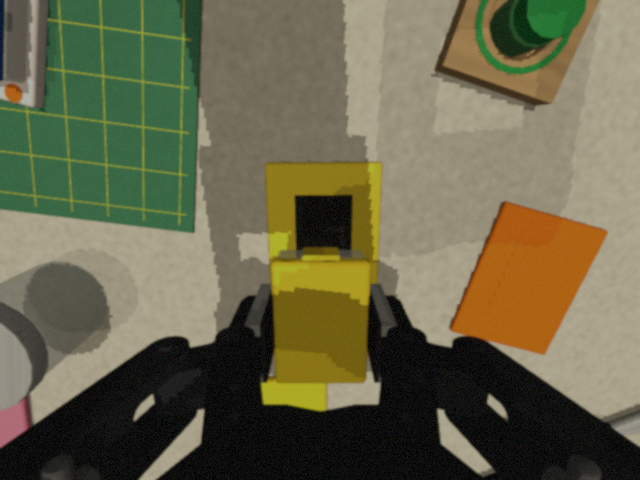

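The yellow pad at (323,230) is square with the held box at (321,320). Lowering.

```bash
python3 -m handwheel '[{"dx":0.001,"dy":0.0015,"dz":0.025,"ax":0,"ay":0,"az":-0.003},{"dx":0.0015,"dy":0.0015,"dz":0.05,"ax":0,"ay":0,"az":-0.003},{"dx":0.0015,"dy":0.0015,"dz":0.075,"ax":0,"ay":0,"az":-0.003},{"dx":0.0015,"dy":0.0015,"dz":0.085,"ax":0,"ay":0,"az":-0.003},{"dx":0.0015,"dy":0.0015,"dz":0.085,"ax":0,"ay":0,"az":-0.003}]'; python3 -m handwheel '[{"dx":0,"dy":0,"dz":0,"ax":0,"ay":0,"az":0}]'; python3 go.py 626.5 202.9 9 97.6
python3 - <<'E'
from h import *
np.set_printoptions(suppress=True)
f=manip.grab_frame("wrist");cv2.imwrite("pics/w10.png",f["image"])
m=mask(f,(22,120,60),(36,255,255))
for c in blobs(m,1000): print(rect(f,c,.006),cv2.boundingRect(c))
E
```

```text
time: 15.85
tool_pos: [0.6263, 0.2032, 0.023]
tool_rot: [-0.002, 0.659, 0.752, -0.001]
contact_force: [0.2, -0.6, -1.1]
gripper_width: 0.429
time: 15.98
tool_pos: [0.6277, 0.2038, 0.0249]
tool_rot: [-0.001, 0.659, 0.753, 0.0]
contact_force: [-0.3, 0.7, -0.0]
gripper_width: 0.429
pos [627.7 203.8  24.9] jaw 97.6 zaxis [-0.001  0.001 -1.   ] t 15.97 w 0.429 F [-0.3  0.7 -0. ]
d [-0.0007 -0.0013  0.0159] rot [-0.001 -0.001  0.   ]
[628.3 204.1 112.4  79.5   7.6] (232, 169, 176, 214)
[573.7  79.9 110.7  53.7  -1.4] (0, 0, 117, 259)
```

View pics/w10.png

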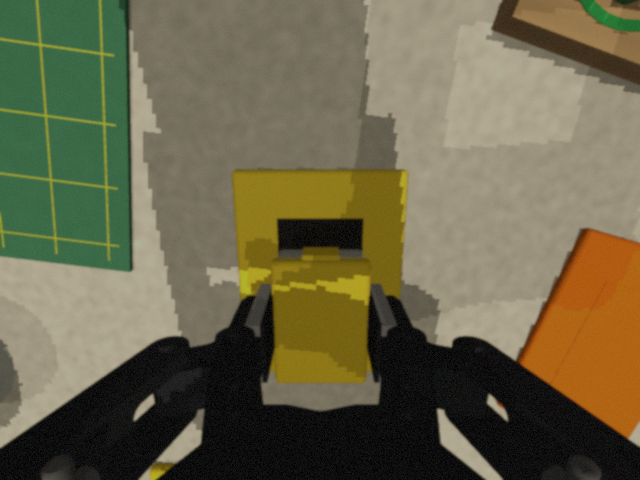

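```bash
python3 -m handwheel '[{"dx":-0.0005,"dy":-0.0005,"dz":0.007,"ax":0,"ay":0,"az":0},{"dx":-0.0005,"dy":-0.0005,"dz":0.012,"ax":0,"ay":0,"az":0},{"dx":-0.0005,"dy":-0.0005,"dz":0.0145,"ax":0,"ay":0,"az":0},{"dx":-0.0005,"dy":-0.0005,"dz":0.0145,"ax":0,"ay":0,"az":0},{"dx":-0.0005,"dy":-0.0005,"dz":0.0145,"ax":0,"ay":0,"az":0}]'; python3 -m handwheel '[{"dx":0,"dy":0,"dz":0.0005,"ax":0,"ay":0,"az":0},{"dx":0,"dy":0,"dz":0.0005,"ax":0,"ay":0,"az":0}]'
```

```text
time: 16.65
tool_pos: [0.6263, 0.2031, 0.009]
tool_rot: [-0.001, 0.658, 0.753, -0.001]
contact_force: [0.0, -0.1, -1.2]
gripper_width: 0.431
time: 16.9
tool_pos: [0.6263, 0.2031, 0.0084]
tool_rot: [-0.001, 0.658, 0.753, -0.001]
contact_force: [-0.4, -0.0, -1.2]
gripper_width: 0.429
```

Release, then rise.

```bash
python3 -m handwheel '[{"dx":0,"dy":0,"dz":0,"ax":0,"ay":0,"az":0},{"dx":0,"dy":0,"dz":0,"ax":0,"ay":0,"az":0},{"dx":0,"dy":0,"dz":0,"ax":0,"ay":0,"az":0},{"dx":0,"dy":0,"dz":0,"ax":0,"ay":0,"az":0}]' 60;  python3 -m handwheel '[{"dx":0,"dy":0,"dz":-0.01,"ax":0,"ay":0,"az":0},{"dx":0,"dy":0,"dz":-0.03,"ax":0,"ay":0,"az":0},{"dx":0,"dy":0,"dz":-0.06,"ax":0,"ay":0,"az":0},{"dx":0,"dy":0,"dz":-0.1,"ax":0,"ay":0,"az":0},{"dx":0,"dy":0,"dz":-0.12,"ax":0,"ay":0,"az":0}]' 0; python3 go.py 509 -9.5 125 82.3
python3 - <<'E'
from h import *
f=manip.grab_frame("wrist");g=manip.grab_frame("side");cv2.imwrite("pics/w11.png",np.hstack([cv2.resize(f["image"],(400,300)),cv2.resize(g["image"][190:260,270:363],(400,300))]))
E
```

```text
time: 17.4
tool_pos: [0.6263, 0.2032, 0.0085]
tool_rot: [-0.001, 0.658, 0.753, -0.001]
contact_force: [-0.1, 0.5, -0.5]
gripper_width: 0.763
time: 18.02
tool_pos: [0.6285, 0.2035, 0.1333]
tool_rot: [0.001, 0.658, 0.753, 0.002]
contact_force: [-0.3, 0.3, -0.3]
gripper_width: 0.996
pos [628.5 203.5 133.3] jaw 97.6 zaxis [ 0.003  0.002 -1.   ] t 18.02 w 0.996 F [-0.3  0.3 -0.3]
d [-0.1952 -0.1468  0.0076] rot [ 0.003 -0.002  0.268]
```

View pics/w11.png

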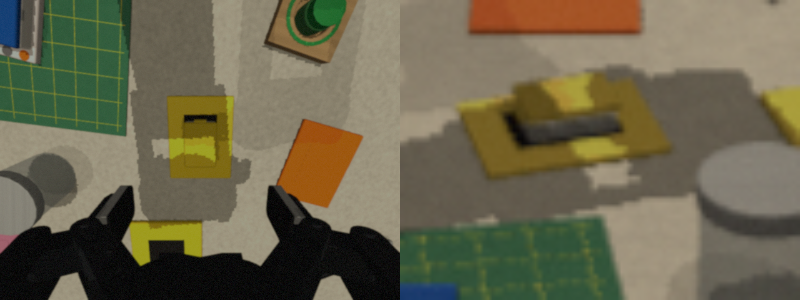

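The yellow box lies centred on its pad. Next, back for the blue box.

```bash
python3 -m handwheel '[{"dx":-0.04,"dy":-0.03,"dz":0,"ax":0,"ay":0,"az":0.05},{"dx":-0.08,"dy":-0.06,"dz":0,"ax":0,"ay":0,"az":0.11},{"dx":-0.12,"dy":-0.09,"dz":0,"ax":0,"ay":0,"az":0.16},{"dx":-0.16,"dy":-0.12,"dz":0,"ax":0,"ay":0,"az":0.22},{"dx":-0.195,"dy":-0.147,"dz":0,"ax":0,"ay":0,"az":0.268}]' >/dev/null;python3 -m handwheel '[{"dx":0,"dy":0,"dz":0,"ax":0,"ay":0,"az":0},{"dx":0,"dy":0,"dz":0,"ax":0,"ay":0,"az":0},{"dx":0,"dy":0,"dz":0,"ax":0,"ay":0,"az":0}]' >/dev/null; python3 go.py 509 -9.5 14.5 82.3; python3 pile.py;  python3 - <<'E'
from h import *
f=manip.grab_frame("wrist");cv2.imwrite("pics/w12.png",f["image"])
np.set_printoptions(suppress=True)
E
```

```text
pos [507.   -8.9 128.3] jaw 82.4 zaxis [-0.004  0.001 -1.   ] t 19.12 w 1.001 F [-0.3  0.4  0.1]
d [-0.0004  0.0025  0.1138] rot [-0.004 -0.     0.001]
blid [501.7  -8.3  66.3  48.4  -7.4] (283, 185, 74, 95)
pal [469.    9.9  25.3  12.8  82.4] (321, 169, 36, 19)
pal [500.  -28.5  85.2  24.4  -9.6] (276, 169, 35, 111)
```

View pics/w12.png

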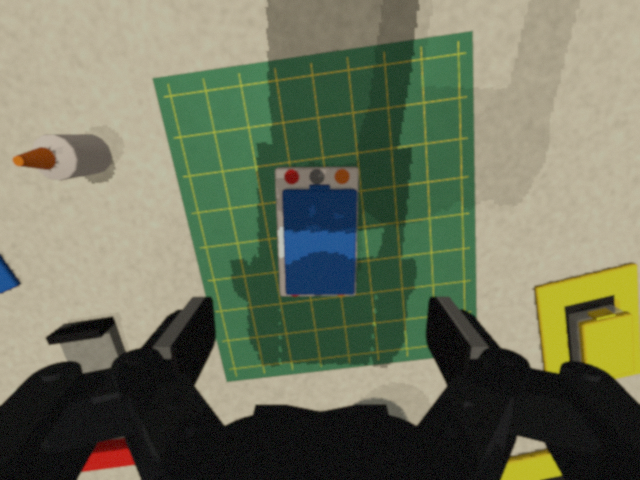

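```bash
python3 -m handwheel '[{"dx":0,"dy":0.001,"dz":0.03,"ax":-0.002,"ay":0,"az":0},{"dx":0,"dy":0.001,"dz":0.06,"ax":-0.002,"ay":0,"az":0},{"dx":0,"dy":0.001,"dz":0.09,"ax":-0.002,"ay":0,"az":0},{"dx":0,"dy":0.001,"dz":0.107,"ax":-0.002,"ay":0,"az":0},{"dx":0,"dy":0.001,"dz":0.107,"ax":-0.002,"ay":0,"az":0}]'; python3 -m handwheel '[{"dx":0,"dy":0,"dz":0,"ax":0,"ay":0,"az":0},{"dx":0,"dy":0,"dz":0,"ax":0,"ay":0,"az":0},{"dx":0,"dy":0,"dz":0,"ax":0,"ay":0,"az":0}]'; python3 go.py 509 -9.3 15 82.3
```

```text
time: 19.85
tool_pos: [0.5066, -0.0093, 0.0204]
tool_rot: [-0.002, 0.753, 0.658, -0.001]
contact_force: [1.2, -0.7, -0.3]
gripper_width: 0.998
time: 20.23
tool_pos: [0.5082, -0.0099, 0.0227]
tool_rot: [0.0, 0.753, 0.658, 0.0]
contact_force: [0.3, -0.6, 0.0]
gripper_width: 1.0
pos [508.2  -9.9  22.7] jaw 82.3 zaxis [ 0.001 -0.    -1.   ] t 20.23 w 1.0 F [ 0.3 -0.6  0. ]
d [0.0007 0.0007 0.0077] rot [ 0.001  0.    -0.   ]
```

```bash
python3 -m handwheel '[{"dx":0.0006,"dy":0.0005,"dz":0.0065,"ax":0.001,"ay":0,"az":0},{"dx":0.0006,"dy":0.0005,"dz":0.0065,"ax":0.001,"ay":0,"az":0},{"dx":0.0006,"dy":0.0005,"dz":0.0065,"ax":0.001,"ay":0,"az":0}]'; python3 -m handwheel '[{"dx":0,"dy":0,"dz":0,"ax":0,"ay":0,"az":0},{"dx":0,"dy":0,"dz":0,"ax":0,"ay":0,"az":0},{"dx":0,"dy":0,"dz":0,"ax":0,"ay":0,"az":0},{"dx":0,"dy":0,"dz":0,"ax":0,"ay":0,"az":0},{"dx":0,"dy":0,"dz":0,"ax":0,"ay":0,"az":0}]' 255;  python3 -m handwheel '[{"dx":0,"dy":0,"dz":0,"ax":0,"ay":0,"az":0},{"dx":0,"dy":0,"dz":0,"ax":0,"ay":0,"az":0}]'
```

```text
time: 20.6
tool_pos: [0.5079, -0.0092, 0.015]
tool_rot: [-0.001, 0.753, 0.658, -0.001]
contact_force: [-0.8, 0.2, -0.7]
gripper_width: 1.0
time: 21.22
tool_pos: [0.5086, -0.0094, 0.0157]
tool_rot: [-0.0, 0.753, 0.658, -0.0]
contact_force: [1.5, -0.5, 2.7]
gripper_width: 0.569
time: 21.48
tool_pos: [0.5086, -0.0094, 0.0157]
tool_rot: [-0.0, 0.753, 0.658, -0.0]
contact_force: [0.1, -0.7, 2.9]
gripper_width: 0.567
```

Run:
```python
from h import *
f=manip.grab_frame("wrist");g=manip.grab_frame("side");cv2.imwrite("pics/w13.png",np.hstack([cv2.resize(f["image"],(400,300)),cv2.resize(g["image"][220:320,190:323],(400,300))]))
```

```text
(no output)
```

View pics/w13.png

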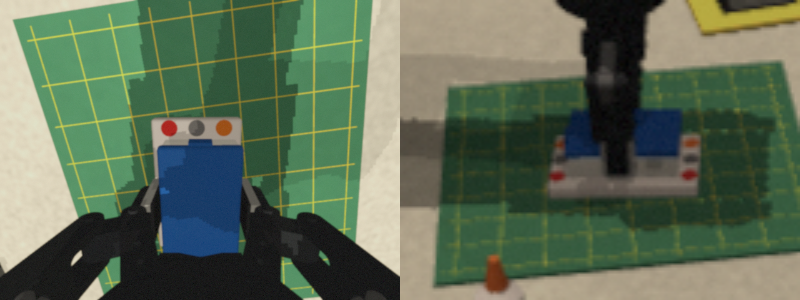

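```bash
python3 -m handwheel '[{"dx":0,"dy":0,"dz":-0.005,"ax":0,"ay":0,"az":0},{"dx":0,"dy":0,"dz":-0.02,"ax":0,"ay":0,"az":0},{"dx":0,"dy":0,"dz":-0.05,"ax":0,"ay":0,"az":0},{"dx":0,"dy":0,"dz":-0.085,"ax":0,"ay":0,"az":0},{"dx":0,"dy":0,"dz":-0.115,"ax":0,"ay":0,"az":0}]';  python3 -m handwheel '[{"dx":0,"dy":0,"dz":0,"ax":0,"ay":0,"az":0},{"dx":0,"dy":0,"dz":0,"ax":0,"ay":0,"az":0}]' >/dev/null; python3 go.py 483 -307.5 135 105.6
python3 - <<'E'
from h import *
f=manip.grab_frame("wrist");g=manip.grab_frame("side");cv2.imwrite("pics/w14.png",np.hstack([cv2.resize(f["image"],(400,300)),cv2.resize(g["image"][160:310,180:380],(400,300))]))
E
```

```text
time: 22.2
tool_pos: [0.5081, -0.0092, 0.1319]
tool_rot: [-0.001, 0.753, 0.658, -0.0]
contact_force: [0.7, 0.3, -1.4]
gripper_width: 0.572
pos [507.4  -9.1 129. ] jaw 82.3 zaxis [-0.004  0.001 -1.   ] t 22.45 w 0.573 F [ 0.7  0.5 -0.9]
d [-0.2989  0.0159 -0.0061] rot [-0.004 -0.001 -0.407]
```

View pics/w14.png

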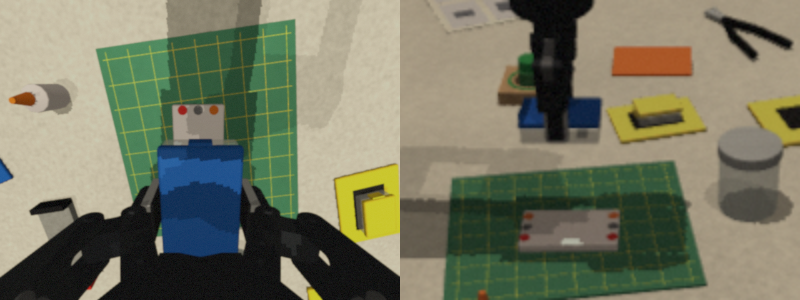

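```bash
python3 -m handwheel '[{"dx":-0.02,"dy":0.001,"dz":0,"ax":0,"ay":0,"az":-0.03},{"dx":-0.05,"dy":0.003,"dz":0,"ax":0,"ay":0,"az":-0.08},{"dx":-0.09,"dy":0.005,"dz":-0.003,"ax":0,"ay":0,"az":-0.14},{"dx":-0.13,"dy":0.007,"dz":-0.005,"ax":0,"ay":0,"az":-0.2},{"dx":-0.17,"dy":0.009,"dz":-0.006,"ax":0,"ay":0,"az":-0.26}]'>/dev/null; python3 go.py 483 -307.5 135 105.6
```

```text
pos [ 493.4 -179.8  134.5] jaw 97.3 zaxis [-0.004  0.002 -1.   ] t 23.18 w 0.575 F [-0.1  0.3 -1.6]
d [-0.1254 -0.0265 -0.0006] rot [-0.004 -0.002 -0.145]
```

```bash
python3 -m handwheel '[{"dx":-0.04,"dy":-0.008,"dz":0,"ax":0,"ay":0,"az":-0.05},{"dx":-0.08,"dy":-0.017,"dz":0,"ax":0,"ay":0,"az":-0.1},{"dx":-0.11,"dy":-0.023,"dz":0,"ax":0,"ay":0,"az":-0.145},{"dx":-0.125,"dy":-0.0265,"dz":0,"ax":0,"ay":0,"az":-0.145},{"dx":-0.125,"dy":-0.0265,"dz":0,"ax":0,"ay":0,"az":-0.145}]'>/dev/null; python3 -m handwheel '[{"dx":0,"dy":0,"dz":0,"ax":0,"ay":0,"az":0},{"dx":0,"dy":0,"dz":0,"ax":0,"ay":0,"az":0}]' >/dev/null;python3 go.py 483 -307.5 40 105.6;python3 - <<'E'
from h import *
f=manip.grab_frame("wrist");cv2.imwrite("pics/w15.png",f["image"])
E
```

```text
pos [ 483.9 -305.2  136.1] jaw 105.5 zaxis [-0.002  0.001 -1.   ] t 24.05 w 0.567 F [ 0.1  0.4 -1.4]
d [-0.0021 -0.0013  0.0961] rot [-0.002 -0.001 -0.001]
```

View pics/w15.png

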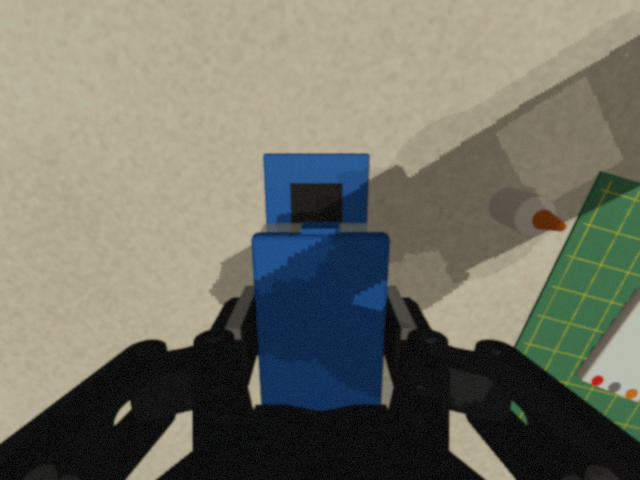

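```bash
python3 -m handwheel '[{"dx":-0.001,"dy":-0.001,"dz":0.03,"ax":0,"ay":0,"az":0},{"dx":-0.002,"dy":-0.001,"dz":0.06,"ax":0,"ay":0,"az":0},{"dx":-0.002,"dy":-0.001,"dz":0.09,"ax":0,"ay":0,"az":0},{"dx":-0.002,"dy":-0.001,"dz":0.107,"ax":0,"ay":0,"az":0},{"dx":-0.002,"dy":-0.001,"dz":0.107,"ax":0,"ay":0,"az":0}]'; python3 -m handwheel '[{"dx":0,"dy":0,"dz":0,"ax":0,"ay":0,"az":0},{"dx":0,"dy":0,"dz":0,"ax":0,"ay":0,"az":0}]'; python3 go.py 483 -307.5 9 105.6
python3 - <<'E'
from h import *
f=manip.grab_frame("wrist");cv2.imwrite("pics/w16.png",f["image"])
E
```

```text
time: 24.72
tool_pos: [0.4823, -0.3075, 0.0279]
tool_rot: [-0.002, 0.605, 0.796, -0.0]
contact_force: [0.8, -0.5, -1.5]
gripper_width: 0.57
time: 24.98
tool_pos: [0.4841, -0.3092, 0.0309]
tool_rot: [0.001, 0.605, 0.796, -0.001]
contact_force: [0.6, 0.6, -0.8]
gripper_width: 0.574
pos [ 484.1 -309.2   30.9] jaw 105.5 zaxis [ 0.    -0.002 -1.   ] t 24.98 w 0.574 F [ 0.6  0.6 -0.8]
d [ 0.002  -0.0006  0.0219] rot [-0.     0.002 -0.002]
```

View pics/w16.png

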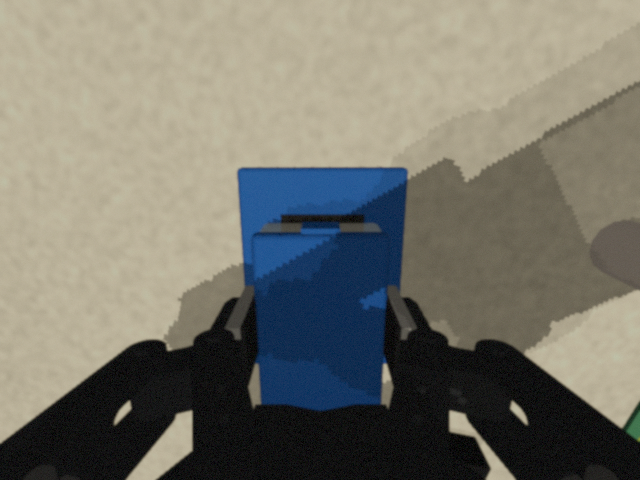

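```bash
python3 -m handwheel '[{"dx":0.001,"dy":0,"dz":0.01,"ax":0,"ay":0.001,"az":0},{"dx":0.001,"dy":0,"dz":0.017,"ax":0,"ay":0.001,"az":0},{"dx":0.001,"dy":0,"dz":0.02,"ax":0,"ay":0.001,"az":0},{"dx":0.001,"dy":0,"dz":0.02,"ax":0,"ay":0.001,"az":0},{"dx":0.001,"dy":0,"dz":0.02,"ax":0,"ay":0.001,"az":0}]'; python3 -m handwheel '[{"dx":0,"dy":0,"dz":0.0003,"ax":0,"ay":0,"az":0},{"dx":0,"dy":0,"dz":0.0003,"ax":0,"ay":0,"az":0}]'
```

```text
time: 25.65
tool_pos: [0.4827, -0.3075, 0.0089]
tool_rot: [-0.001, 0.605, 0.796, -0.0]
contact_force: [0.2, -0.9, -1.8]
gripper_width: 0.567
time: 25.9
tool_pos: [0.4827, -0.3075, 0.0088]
tool_rot: [-0.001, 0.605, 0.796, -0.0]
contact_force: [0.1, -0.2, -1.7]
gripper_width: 0.57
```

```bash
python3 -m handwheel '[{"dx":0,"dy":0,"dz":0,"ax":0,"ay":0,"az":0},{"dx":0,"dy":0,"dz":0,"ax":0,"ay":0,"az":0},{"dx":0,"dy":0,"dz":0,"ax":0,"ay":0,"az":0},{"dx":0,"dy":0,"dz":0,"ax":0,"ay":0,"az":0}]' 30;  python3 -m handwheel '[{"dx":0,"dy":0,"dz":-0.01,"ax":0,"ay":0,"az":0},{"dx":0,"dy":0,"dz":-0.03,"ax":0,"ay":0,"az":0},{"dx":0,"dy":0,"dz":-0.06,"ax":0,"ay":0,"az":0},{"dx":0,"dy":0,"dz":-0.1,"ax":0,"ay":0,"az":0},{"dx":0,"dy":0,"dz":-0.13,"ax":0,"ay":0,"az":0}]' 0; python3 go.py 509 -9.5 140 82.3
python3 - <<'E'
from h import *
f=manip.grab_frame("wrist");g=manip.grab_frame("side");cv2.imwrite("pics/w17.png",np.hstack([cv2.resize(f["image"],(400,300)),cv2.resize(g["image"][320:440,190:350],(400,300))]))
E
```

```text
time: 26.4
tool_pos: [0.4828, -0.3076, 0.009]
tool_rot: [-0.001, 0.605, 0.796, -0.0]
contact_force: [-0.1, -0.0, 0.5]
gripper_width: 0.882
time: 27.02
tool_pos: [0.4839, -0.3083, 0.1429]
tool_rot: [0.001, 0.605, 0.796, -0.0]
contact_force: [-0.5, -0.4, 0.3]
gripper_width: 0.999
pos [ 483.9 -308.3  142.9] jaw 105.5 zaxis [ 0.001 -0.001 -1.   ] t 27.02 w 0.999 F [-0.5 -0.4  0.3]
d [0.2813 0.104  0.0025] rot [0.001 0.001 0.405]
```

View pics/w17.png

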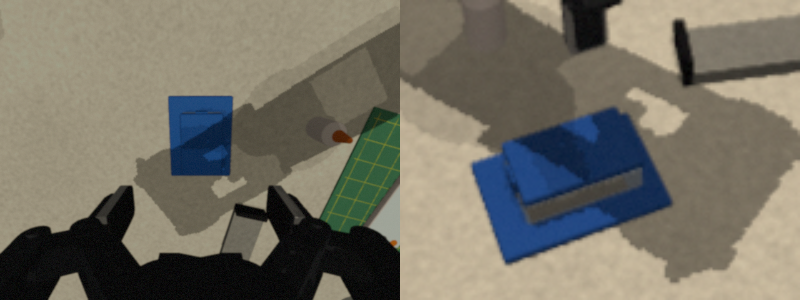

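The blue box lies centred on its pad. Before fetching the palette I'll take a close look at the holder.

```bash
python3 go.py 680 -209 220 91.5; python3 -m handwheel '[{"dx":0.01,"dy":0.04,"dz":-0.02,"ax":0,"ay":0,"az":0.05},{"dx":0.02,"dy":0.09,"dz":-0.04,"ax":0,"ay":0,"az":0.1},{"dx":0.03,"dy":0.14,"dz":-0.06,"ax":0,"ay":0,"az":0.15},{"dx":0.04,"dy":0.18,"dz":-0.075,"ax":0,"ay":0,"az":0.2},{"dx":0.043,"dy":0.215,"dz":-0.075,"ax":0,"ay":0,"az":0.246}]' >/dev/null; python3 -m handwheel '[{"dx":0,"dy":0,"dz":0,"ax":0,"ay":0,"az":0},{"dx":0,"dy":0,"dz":0,"ax":0,"ay":0,"az":0},{"dx":0,"dy":0,"dz":0,"ax":0,"ay":0,"az":0}]';python3 - <<'E'
from h import *
f=manip.grab_frame("wrist");cv2.imwrite("pics/w18.png",f["image"])
E
```

```text
pos [ 485.7 -309.8  145.7] jaw 105.5 zaxis [ 0.006 -0.006 -1.   ] t 27.12 w 1.0 F [ 0.2 -0.1  1. ]
d [ 0.0448  0.2145 -0.0737] rot [0.005 0.007 0.244]
time: 28.12
tool_pos: [0.6779, -0.2095, 0.2133]
tool_rot: [-0.002, 0.699, 0.715, -0.001]
contact_force: [0.6, 0.4, 0.6]
gripper_width: 1.002
```

View pics/w18.png

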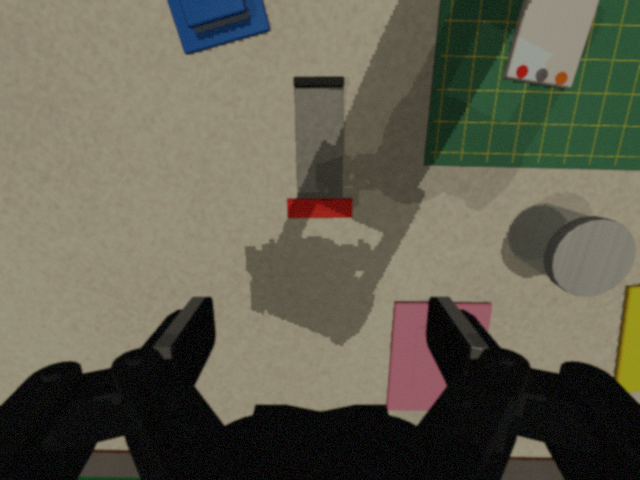

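Run:
```python
from h import *
np.set_printoptions(suppress=True)
f=manip.grab_frame("wrist");im=f["image"]
def blk(nm,lo,hi,z,roi):
    x0,y0,x1,y1=roi;m=np.zeros((480,640),np.uint8);m[y0:y1,x0:x1]=mask(f,lo,hi)[y0:y1,x0:x1]
    for c in blobs(m,60): print(nm,rect(f,c,z),cv2.boundingRect(c))
H=cv2.cvtColor(im,cv2.COLOR_BGR2HSV)
blk("red",(0,150,60),(8,255,255),.036,(270,180,370,230))
blk("black",(0,0,0),(179,255,55),.022,(280,65,360,100))
blk("grey",(0,0,60),(179,70,135),.012,(285,90,352,199))
# row profile at column 320
print([(v,im[v,320].tolist()) for v in list(range(74,92,2))+list(range(194,222,2))])
cv2.imwrite("pics/c3.png",cv2.resize(im[65:230,260:380],None,fx=4,fy=4,interpolation=0)[:600])
```

```text
red [ 672.3 -209.4   58.4   17.6  -88.7] (288, 198, 65, 20)
black [ 564.8 -213.1   42.3    8.   -88.6] (294, 77, 50, 11)
grey [ 618.4 -208.6   96.6   56.2    1.4] (293, 90, 59, 108)
[(74, [116, 138, 146]), (76, [73, 88, 96]), (78, [30, 33, 34]), (80, [30, 32, 34]), (82, [25, 30, 30]), (84, [27, 27, 30]), (86, [18, 19, 22]), (88, [64, 72, 75]), (90, [90, 105, 108]), (194, [47, 53, 55]), (196, [34, 42, 49]), (198, [21, 24, 70]), (200, [15, 22, 101]), (202, [15, 18, 118]), (204, [20, 28, 146]), (206, [17, 21, 147]), (208, [26, 34, 151]), (210, [25, 31, 151]), (212, [34, 40, 151]), (214, [27, 36, 151]), (216, [34, 44, 148]), (218, [103, 125, 148]), (220, [118, 141, 149])]
```

View pics/c3.png

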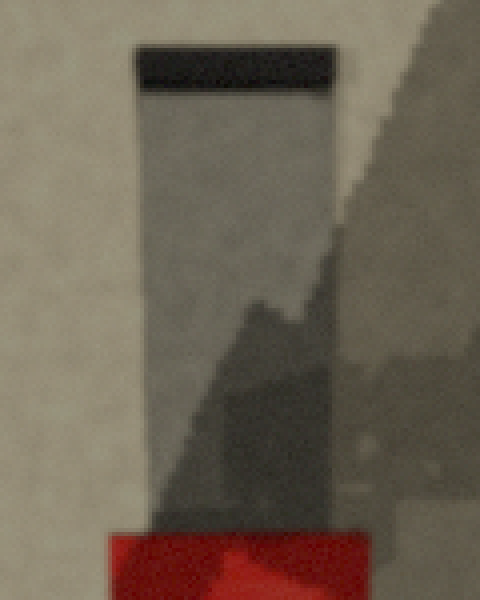

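```bash
python3 go.py 509 -9.5 190 82.3
```

```text
pos [ 678.1 -209.5  213.6] jaw 91.3 zaxis [-0.003  0.001 -1.   ] t 28.23 w 0.997 F [-0.1  0.4  0.1]
d [ 0.2039 -0.1644  0.0243] rot [-0.003 -0.001  0.158]
```

```bash
python3 -m handwheel '[{"dx":0.04,"dy":-0.032,"dz":0,"ax":0,"ay":0,"az":0.04},{"dx":0.085,"dy":-0.069,"dz":0,"ax":0,"ay":0,"az":0.08},{"dx":0.13,"dy":-0.105,"dz":0.01,"ax":0,"ay":0,"az":0.12},{"dx":0.17,"dy":-0.137,"dz":0.02,"ax":0,"ay":0,"az":0.158},{"dx":0.204,"dy":-0.1645,"dz":0.024,"ax":0,"ay":0,"az":0.158}]' >/dev/null; python3 -m handwheel '[{"dx":0,"dy":0,"dz":0,"ax":0,"ay":0,"az":0},{"dx":0,"dy":0,"dz":0,"ax":0,"ay":0,"az":0},{"dx":0,"dy":0,"dz":0,"ax":0,"ay":0,"az":0}]';python3 go.py 509 -9.5 3 82.3
python3 - <<'E'
from h import *
np.set_printoptions(suppress=True)
f=manip.grab_frame("wrist");cv2.imwrite("pics/w19.png",f["image"])
def hull(f,z,roi):
    m=mask(f,(35,70,20),(85,255,255)); m=255-m   # not green
    k=np.zeros_like(m);x0,y0,x1,y1=roi;k[y0:y1,x0:x1]=m[y0:y1,x0:x1]
    k=cv2.morphologyEx(k,cv2.MORPH_OPEN,np.ones((7,7),np.uint8))
    for c in blobs(k,500): print(rect(f,c,z),cv2.boundingRect(c))
hull(f,.013,(240,100,400,330))
g=manip.grab_frame("top");hull(g,.013,(290,250,380,355))
E
```

```text
time: 29.22
tool_pos: [0.5103, -0.0099, 0.1907]
tool_rot: [-0.001, 0.753, 0.658, -0.0]
contact_force: [-0.1, 0.0, 0.1]
gripper_width: 1.002
pos [510.3  -9.9 190.7] jaw 82.3 zaxis [-0.001  0.001 -1.   ] t 29.23 w 1.002 F [-0.1  0.   0.1]
d [ 1.000e-04 -1.100e-03  1.877e-01] rot [-0.001 -0.001 -0.001]
[509.1 -11.4 100.7  61.9  -7.7] (283, 156, 70, 109)
[506.  -11.8 171.1 170.4   0.4] (290, 263, 90, 92)
```

View pics/w19.png

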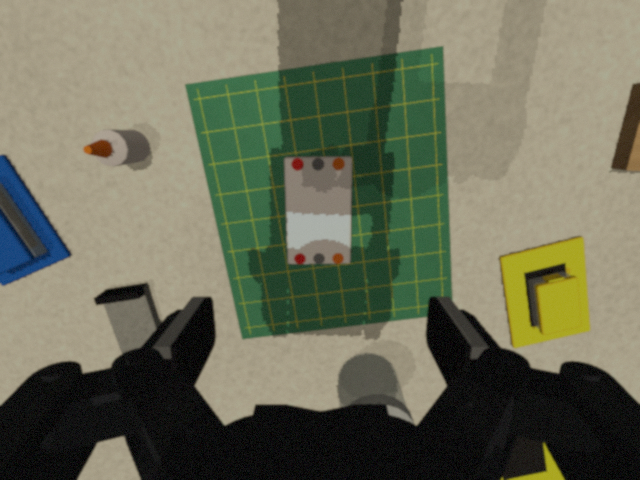

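```bash
python3 -m handwheel '[{"dx":-0.001,"dy":0,"dz":0.05,"ax":0,"ay":0,"az":0},{"dx":-0.001,"dy":0,"dz":0.1,"ax":0,"ay":0,"az":0},{"dx":-0.001,"dy":0,"dz":0.14,"ax":0,"ay":0,"az":0},{"dx":-0.001,"dy":0,"dz":0.165,"ax":0,"ay":0,"az":0},{"dx":-0.001,"dy":0,"dz":0.175,"ax":0,"ay":0,"az":0}]' >/dev/null; python3 -m handwheel '[{"dx":0,"dy":0,"dz":0,"ax":0,"ay":0,"az":0},{"dx":0,"dy":0,"dz":0,"ax":0,"ay":0,"az":0},{"dx":0,"dy":0,"dz":0,"ax":0,"ay":0,"az":0}]';python3 go.py 510 -10.8 0 82.3
```

```text
time: 30.32
tool_pos: [0.5101, -0.0099, 0.0166]
tool_rot: [-0.0, 0.753, 0.658, 0.0]
contact_force: [-0.8, 0.8, -0.7]
gripper_width: 0.999
pos [510.1  -9.9  16.6] jaw 82.3 zaxis [ 0.     0.001 -1.   ] t 30.32 w 0.999 F [-0.8  0.8 -0.7]
d [-0.0009 -0.      0.0166] rot [ 0.    -0.001  0.001]
```

```bash
python3 -m handwheel '[{"dx":-0.0008,"dy":0,"dz":0.008,"ax":0,"ay":0,"az":0},{"dx":-0.0008,"dy":0,"dz":0.014,"ax":0,"ay":0,"az":0},{"dx":-0.0008,"dy":0,"dz":0.0155,"ax":0,"ay":0,"az":0},{"dx":-0.0008,"dy":0,"dz":0.0155,"ax":0,"ay":0,"az":0},{"dx":-0.0008,"dy":0,"dz":0.0155,"ax":0,"ay":0,"az":0}]'; python3 go.py 510 -10.8 0 82.3;python3 - <<'E'
from h import *
f=manip.grab_frame("wrist");g=manip.grab_frame("side");cv2.imwrite("pics/w20.png",np.hstack([cv2.resize(f["image"],(400,300)),cv2.resize(g["image"][220:320,190:323],(400,300))]))
E
```

```text
time: 30.95
tool_pos: [0.509, -0.0105, -0.0002]
tool_rot: [-0.001, 0.753, 0.658, -0.0]
contact_force: [0.6, 0.6, -0.6]
gripper_width: 0.997
pos [ 5.09e+02 -1.05e+01 -2.00e-01] jaw 82.3 zaxis [-0.002  0.001 -1.   ] t 30.95 w 0.997 F [ 0.6  0.6 -0.6]
d [-0.0002  0.0011 -0.0002] rot [-0.002 -0.001  0.001]
```

View pics/w20.png

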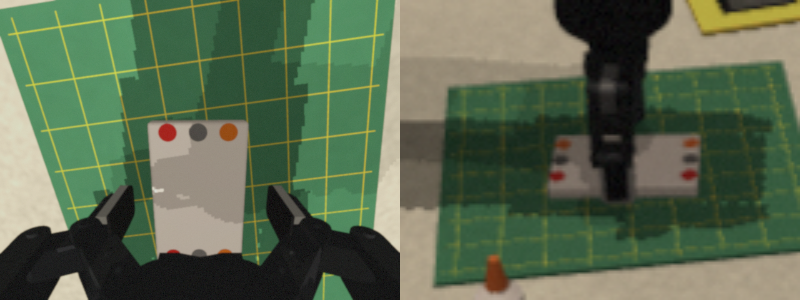

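```bash
python3 -m handwheel '[{"dx":0,"dy":0.0005,"dz":0,"ax":-0.001,"ay":0,"az":0},{"dx":0,"dy":0.0005,"dz":0,"ax":-0.001,"ay":0,"az":0}]' 40;python3 -m handwheel '[{"dx":0,"dy":0,"dz":0,"ax":0,"ay":0,"az":0},{"dx":0,"dy":0,"dz":0,"ax":0,"ay":0,"az":0},{"dx":0,"dy":0,"dz":0,"ax":0,"ay":0,"az":0},{"dx":0,"dy":0,"dz":0,"ax":0,"ay":0,"az":0}]' 255;python3 - <<'E'
from h import *
f=manip.grab_frame("wrist");g=manip.grab_frame("side");cv2.imwrite("pics/w21.png",np.hstack([cv2.resize(f["image"],(400,300)),cv2.resize(g["image"][220:320,190:323],(400,300))]))
E
```

```text
time: 31.3
tool_pos: [0.5094, -0.0106, -0.0002]
tool_rot: [-0.001, 0.753, 0.658, -0.0]
contact_force: [0.7, 0.0, -0.4]
gripper_width: 0.842
time: 31.8
tool_pos: [0.51, -0.0107, 0.0003]
tool_rot: [-0.0, 0.753, 0.658, 0.0]
contact_force: [-0.2, -0.5, 5.5]
gripper_width: 0.679
```

View pics/w21.png

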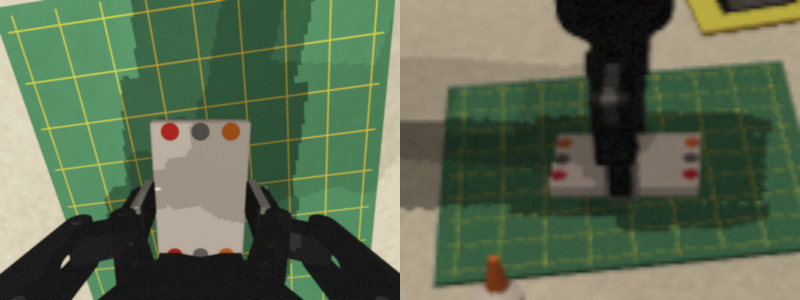

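```bash
python3 -m handwheel '[{"dx":0,"dy":0,"dz":0,"ax":0,"ay":0,"az":0},{"dx":0,"dy":0,"dz":-0.004,"ax":0,"ay":0,"az":0},{"dx":0,"dy":0,"dz":-0.015,"ax":0,"ay":0,"az":0},{"dx":0,"dy":0,"dz":-0.035,"ax":0,"ay":0,"az":0},{"dx":0,"dy":0,"dz":-0.06,"ax":0,"ay":0,"az":0}]';python3 -m handwheel '[{"dx":0,"dy":0,"dz":-0.02,"ax":0,"ay":0,"az":0},{"dx":0,"dy":0,"dz":-0.04,"ax":0,"ay":0,"az":0},{"dx":0,"dy":0,"dz":-0.05,"ax":0,"ay":0,"az":0},{"dx":0,"dy":0,"dz":-0.05,"ax":0,"ay":0,"az":0}]';python3 go.py 595 -210 110 91.4;python3 - <<'E'
from h import *
f=manip.grab_frame("wrist");g=manip.grab_frame("side");cv2.imwrite("pics/w22.png",np.hstack([cv2.resize(f["image"],(400,300)),cv2.resize(g["image"][160:310,180:380],(400,300))]))
E
```

```text
time: 32.52
tool_pos: [0.5085, -0.0105, 0.0598]
tool_rot: [-0.002, 0.753, 0.658, -0.001]
contact_force: [-0.0, -0.0, -0.5]
gripper_width: 0.679
time: 33.02
tool_pos: [0.5099, -0.0107, 0.1104]
tool_rot: [-0.0, 0.753, 0.658, 0.0]
contact_force: [-0.7, 0.3, -0.6]
gripper_width: 0.685
pos [509.9 -10.7 110.4] jaw 82.3 zaxis [ 0.     0.001 -1.   ] t 33.02 w 0.685 F [-0.7  0.3 -0.6]
d [-0.1861  0.111   0.0003] rot [ 0.    -0.001 -0.158]
```

View pics/w22.png

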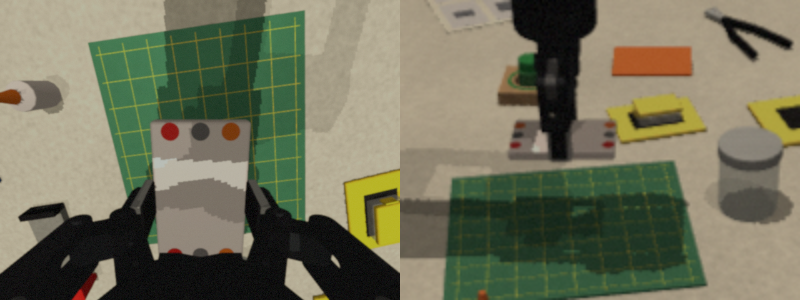

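```bash
cat > ins.py <<'E'
# ins.py Cx Cz tilt(mm,mm,deg): lip-end bottom edge in holder frame -> go.py
import sys,subprocess,numpy as np
cx,cz,t=map(float,sys.argv[1:4]); O=np.array([622.5,-210.]); yaw=1.4
s,c=np.sin(np.radians(t)),np.cos(np.radians(t))
px,pz=cx-50*c,cz+50*s
tx,tz=px-3*s,pz-3*c
k=np.radians(yaw); X=O[0]+tx*np.cos(k); Y=O[1]+tx*np.sin(k)
print("TCP",round(X,1),round(Y,1),round(tz,1),"Px",round(px,1))
subprocess.run(["python3","go.py",str(X),str(Y),str(tz),str(90+yaw),str(t)])
E
python3 ins.py 28 100 12
```

```text
pos [508.9 -10.6 108.9] jaw 82.3 zaxis [-0.003  0.001 -1.   ] t 33.12 w 0.686 F [-1.4  0.6 -0.1]
d [-0.1859  0.118   0.0009] rot [ 0.206 -0.018 -0.158]
TCP 601.0 -210.5 107.5 Px -20.9
```

```bash
python3 -m handwheel '[{"dx":-0.03,"dy":0.019,"dz":0,"ax":0,"ay":0,"az":-0.03},{"dx":-0.07,"dy":0.044,"dz":0,"ax":0,"ay":0,"az":-0.06},{"dx":-0.11,"dy":0.07,"dz":0,"ax":0,"ay":0,"az":-0.09},{"dx":-0.15,"dy":0.095,"dz":0,"ax":0,"ay":0,"az":-0.12},{"dx":-0.186,"dy":0.118,"dz":0,"ax":0.0,"ay":0,"az":-0.158}]' >/dev/null; python3 -m handwheel '[{"dx":0,"dy":0,"dz":0,"ax":0.1,"ay":0,"az":0},{"dx":0,"dy":0,"dz":0,"ax":0.209,"ay":0,"az":0},{"dx":0,"dy":0,"dz":0,"ax":0.209,"ay":0,"az":0},{"dx":0,"dy":0,"dz":0,"ax":0.209,"ay":0,"az":0}]'; python3 ins.py 28 50 12;python3 - <<'E'
from h import *
f=manip.grab_frame("wrist");g=manip.grab_frame("side");cv2.imwrite("pics/w23.png",np.hstack([cv2.resize(f["image"],(400,300)),cv2.resize(g["image"][200:380,220:460],(400,300))]))
E
```

```text
time: 34.25
tool_pos: [0.6009, -0.2104, 0.1082]
tool_rot: [-0.074, 0.694, 0.712, -0.075]
contact_force: [-0.6, 0.1, -0.3]
gripper_width: 0.683
pos [ 600.9 -210.4  108.2] jaw 91.4 zaxis [-0.209 -0.003 -0.978] t 34.25 w 0.683 F [-0.6  0.1 -0.3]
d [-0.0002  0.0107  0.0496] rot [-0.001 -0.002  0.   ]
TCP 601.0 -210.5 57.5 Px -20.9
```

View pics/w23.png

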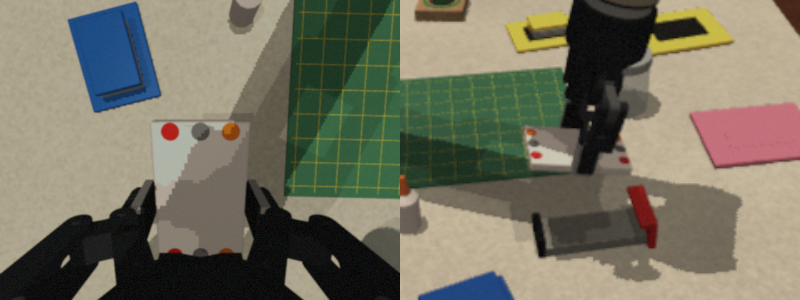

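The palette is tilted with its lip end lower, above and behind the lip. Lowering.

```bash
python3 -m handwheel '[{"dx":0,"dy":0.004,"dz":0.018,"ax":0,"ay":0,"az":0},{"dx":0,"dy":0.008,"dz":0.036,"ax":0,"ay":0,"az":0},{"dx":0,"dy":0.0107,"dz":0.0495,"ax":0,"ay":0,"az":0},{"dx":0,"dy":0.0107,"dz":0.0495,"ax":0,"ay":0,"az":0},{"dx":0,"dy":0.0107,"dz":0.0495,"ax":0,"ay":0,"az":0}]'; python3 ins.py 28 17.5 12;python3 - <<'E'
from h import *
f=manip.grab_frame("wrist");g=manip.grab_frame("side");cv2.imwrite("pics/w24.png",np.hstack([cv2.resize(f["image"],(400,300)),cv2.resize(g["image"][240:375,260:440],(400,300))]))
E
```

```text
time: 34.98
tool_pos: [0.602, -0.2108, 0.0589]
tool_rot: [-0.074, 0.695, 0.712, -0.075]
contact_force: [0.3, -0.8, -0.1]
gripper_width: 0.683
pos [ 602.  -210.8   58.9] jaw 91.4 zaxis [-0.208 -0.004 -0.978] t 34.98 w 0.683 F [ 0.3 -0.8 -0.1]
d [0.0003 0.0061 0.0334] rot [-0.    -0.001 -0.   ]
TCP 601.0 -210.5 25.0 Px -20.9
```

View pics/w24.png

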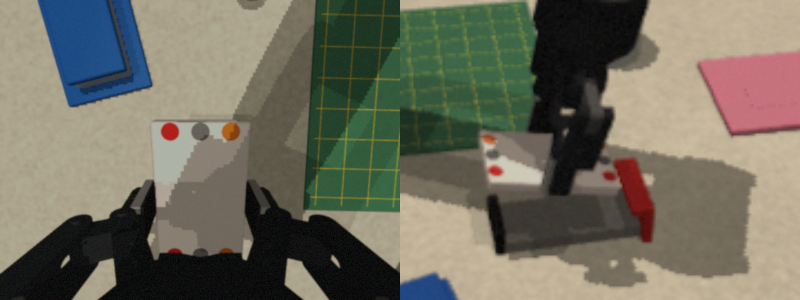

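```bash
python3 -m handwheel '[{"dx":0.0003,"dy":0.002,"dz":0.012,"ax":0,"ay":0,"az":0},{"dx":0.0003,"dy":0.0045,"dz":0.024,"ax":0,"ay":0,"az":0},{"dx":0.0003,"dy":0.006,"dz":0.033,"ax":0,"ay":0,"az":0},{"dx":0.0003,"dy":0.006,"dz":0.033,"ax":0,"ay":0,"az":0},{"dx":0.0003,"dy":0.006,"dz":0.033,"ax":0,"ay":0,"az":0}]'; python3 ins.py 42 17 12;python3 - <<'E'
from h import *
f=manip.grab_frame("top");g=manip.grab_frame("side");cv2.imwrite("pics/w25.png",np.hstack([cv2.resize(f["image"][195:305,370:517],(400,300)),cv2.resize(g["image"][265:370,280:420],(400,300))]))
E
```

```text
time: 35.7
tool_pos: [0.6008, -0.2104, 0.0253]
tool_rot: [-0.074, 0.695, 0.712, -0.075]
contact_force: [0.9, -0.6, -1.4]
gripper_width: 0.677
pos [ 600.8 -210.4   25.3] jaw 91.4 zaxis [-0.209 -0.004 -0.978] t 35.7 w 0.677 F [ 0.9 -0.6 -1.4]
d [-0.0001  0.014  -0.0022] rot [-0.001 -0.001  0.   ]
TCP 615.0 -210.2 24.5 Px -6.9
```

View pics/w25.png

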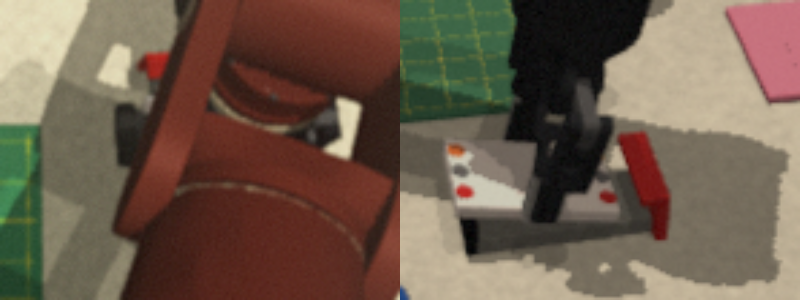

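```bash
python3 -m handwheel '[{"dx":0,"dy":0.004,"dz":-0.0007,"ax":0,"ay":0,"az":0},{"dx":0,"dy":0.009,"dz":-0.0015,"ax":0,"ay":0,"az":0},{"dx":0,"dy":0.014,"dz":-0.0022,"ax":0,"ay":0,"az":0},{"dx":0,"dy":0.014,"dz":-0.0022,"ax":0,"ay":0,"az":0}]'; python3 ins.py 47 16 12;python3 - <<'E'
from h import *
f=manip.grab_frame("wrist");g=manip.grab_frame("side");cv2.imwrite("pics/w26.png",np.hstack([cv2.resize(f["image"],(400,300)),cv2.resize(g["image"][265:370,280:420],(400,300))]))
E
```

```text
time: 36.3
tool_pos: [0.6154, -0.21, 0.0245]
tool_rot: [-0.074, 0.695, 0.712, -0.075]
contact_force: [-0.0, -0.6, -0.5]
gripper_width: 0.679
pos [ 615.4 -210.    24.5] jaw 91.4 zaxis [-0.208 -0.004 -0.978] t 36.3 w 0.679 F [-0.  -0.6 -0.5]
d [-0.0002  0.0047  0.    ] rot [-0.001 -0.001  0.   ]
TCP 620.0 -210.1 23.5 Px -1.9
```

View pics/w26.png

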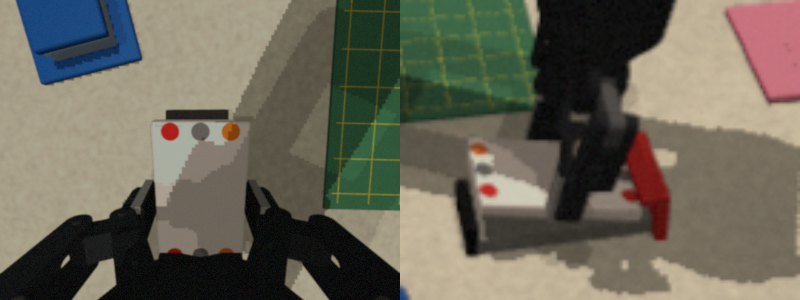

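The palette end has just reached the lip, and the black stop is centred behind it at (198,115) against the palette at (200,120). Pushing on in small steps.

```bash
python3 -m handwheel '[{"dx":0,"dy":0.0025,"dz":0,"ax":0,"ay":0,"az":0},{"dx":0,"dy":0.005,"dz":0,"ax":0,"ay":0,"az":0},{"dx":0,"dy":0.005,"dz":0,"ax":0,"ay":0,"az":0}]'; python3 -m handwheel '[{"dx":0,"dy":0.001,"dz":0,"ax":0,"ay":0,"az":0},{"dx":0,"dy":0.002,"dz":0,"ax":0,"ay":0,"az":0}]';python3 ins.py 49 15 12
```

```text
time: 36.78
tool_pos: [0.6199, -0.2099, 0.0233]
tool_rot: [-0.074, 0.695, 0.712, -0.075]
contact_force: [-0.3, 0.3, -0.6]
gripper_width: 0.679
time: 37.02
tool_pos: [0.6217, -0.2099, 0.0229]
tool_rot: [-0.074, 0.695, 0.712, -0.075]
contact_force: [0.1, -0.4, 0.0]
gripper_width: 0.68
pos [ 621.7 -209.9   22.9] jaw 91.4 zaxis [-0.209 -0.004 -0.978] t 37.02 w 0.68 F [ 0.1 -0.4  0. ]
d [-0.0001  0.0003  0.0004] rot [-0.001 -0.001  0.   ]
TCP 622.0 -210.0 22.5 Px 0.1
```

```bash
python3 -m handwheel '[{"dx":0,"dy":0.001,"dz":0,"ax":0,"ay":0,"az":0},{"dx":0,"dy":0.001,"dz":0,"ax":0,"ay":0,"az":0}]';  python3 -m handwheel '[{"dx":0,"dy":0.001,"dz":0,"ax":0,"ay":0,"az":0},{"dx":0,"dy":0.001,"dz":0,"ax":0,"ay":0,"az":0}]'
python3 - <<'E'
from h import *
f=manip.grab_frame("wrist");g=manip.grab_frame("side");cv2.imwrite("pics/w27.png",np.hstack([cv2.resize(f["image"],(400,300)),cv2.resize(g["image"][265:370,280:420],(400,300))]))
E
```

```text
time: 37.28
tool_pos: [0.6221, -0.2098, 0.0227]
tool_rot: [-0.074, 0.695, 0.712, -0.075]
contact_force: [-2.7, -1.2, 0.4]
gripper_width: 0.679
time: 37.52
tool_pos: [0.6222, -0.2099, 0.0224]
tool_rot: [-0.075, 0.694, 0.712, -0.076]
contact_force: [-6.5, 0.2, 1.2]
gripper_width: 0.678
```

View pics/w27.png

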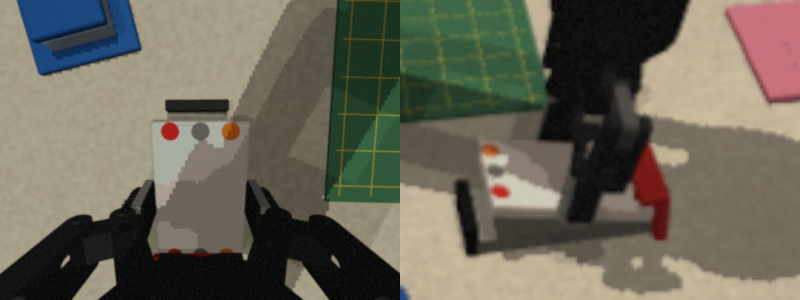

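Wall contact shows as Fx -6.5 N at TCP x 622.1. That puts the holder origin at about 620.8 in TCP terms. I'll back off and then lower.

```bash
sed -i 's/622.5,-210/620.8,-210/' ins.py; python3 -m handwheel '[{"dx":0,"dy":-0.0018,"dz":0,"ax":0,"ay":0,"az":0},{"dx":0,"dy":-0.0018,"dz":0,"ax":0,"ay":0,"az":0},{"dx":0,"dy":-0.0018,"dz":0,"ax":0,"ay":0,"az":0}]'; python3 ins.py 50 12.5 12
```

```text
time: 38.0
tool_pos: [0.6221, -0.2099, 0.0229]
tool_rot: [-0.074, 0.695, 0.712, -0.075]
contact_force: [-1.1, -0.5, -1.4]
gripper_width: 0.678
pos [ 622.1 -209.9   22.9] jaw 91.4 zaxis [-0.208 -0.004 -0.978] t 38.0 w 0.678 F [-1.1 -0.5 -1.4]
d [-0.0001 -0.0002  0.003 ] rot [-0.    -0.001 -0.   ]
TCP 621.3 -210.0 20.0 Px 1.1
```

```bash
python3 -m handwheel '[{"dx":0,"dy":-0.0003,"dz":0.002,"ax":0,"ay":0,"az":0},{"dx":0,"dy":-0.0003,"dz":0.002,"ax":0,"ay":0,"az":0}]';python3 -m handwheel '[{"dx":0,"dy":0,"dz":0.001,"ax":0,"ay":0,"az":0},{"dx":0,"dy":0,"dz":0.001,"ax":0,"ay":0,"az":0}]'; python3 ins.py 50 12.3 12
```

```text
time: 38.25
tool_pos: [0.6213, -0.2098, 0.0209]
tool_rot: [-0.074, 0.695, 0.712, -0.075]
contact_force: [0.1, 0.8, -1.1]
gripper_width: 0.681
time: 38.5
tool_pos: [0.621, -0.2098, 0.02]
tool_rot: [-0.074, 0.695, 0.712, -0.075]
contact_force: [-0.2, 0.0, -0.7]
gripper_width: 0.677
pos [ 621.  -209.8   20. ] jaw 91.4 zaxis [-0.209 -0.004 -0.978] t 38.5 w 0.677 F [-0.2  0.  -0.7]
d [-0.0002  0.0003  0.0002] rot [-0.001 -0.001  0.   ]
TCP 621.3 -210.0 19.8 Px 1.1
```

```bash
for t in 8 4 0; do python3 ins.py 50 12.6 $t; done
```

```text
pos [ 621.  -209.8   20. ] jaw 91.4 zaxis [-0.209 -0.004 -0.978] t 38.5 w 0.677 F [-0.2  0.  -0.7]
d [-0.0002  0.0006  0.0034] rot [-0.071 -0.001 -0.   ]
TCP 620.9 -210.0 16.6 Px 0.5
pos [ 621.  -209.8   20. ] jaw 91.4 zaxis [-0.209 -0.004 -0.978] t 38.5 w 0.677 F [-0.2  0.  -0.7]
d [-0.0002  0.0011  0.0068] rot [-0.14  -0.001 -0.   ]
TCP 620.7 -210.0 13.1 Px 0.1
pos [ 621.  -209.8   20. ] jaw 91.4 zaxis [-0.209 -0.004 -0.978] t 38.5 w 0.677 F [-0.2  0.  -0.7]
d [-0.0002  0.002   0.0102] rot [-0.21  -0.001 -0.   ]
TCP 620.8 -210.0 9.6 Px 0.0
```

```bash
python3 -m handwheel '[{"dx":0,"dy":0.0003,"dz":0.0017,"ax":-0.035,"ay":0,"az":0},{"dx":0,"dy":0.0006,"dz":0.0034,"ax":-0.071,"ay":0,"az":0},{"dx":0,"dy":0.0009,"dz":0.005,"ax":-0.105,"ay":0,"az":0},{"dx":0,"dy":0.0011,"dz":0.0068,"ax":-0.14,"ay":0,"az":0},{"dx":0,"dy":0.0011,"dz":0.0068,"ax":-0.14,"ay":0,"az":0}]'; python3 ins.py 50 12.4 0;python3 - <<'E'
from h import *
f=manip.grab_frame("wrist");g=manip.grab_frame("side");cv2.imwrite("pics/w28.png",np.hstack([cv2.resize(f["image"],(400,300)),cv2.resize(g["image"][265:370,280:420],(400,300))]))
E
```

```text
time: 39.12
tool_pos: [0.6201, -0.2099, 0.013]
tool_rot: [-0.025, 0.698, 0.715, -0.025]
contact_force: [0.0, 0.2, -1.4]
gripper_width: 0.68
pos [ 620.1 -209.9   13. ] jaw 91.4 zaxis [-0.071 -0.    -0.997] t 39.12 w 0.68 F [ 0.   0.2 -1.4]
d [-0.0002  0.001   0.0036] rot [-0.071 -0.001 -0.001]
TCP 620.8 -210.0 9.4 Px 0.0
```

View pics/w28.png

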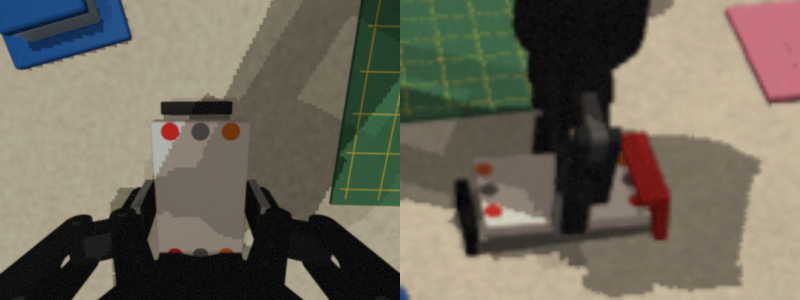

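```bash
python3 -m handwheel '[{"dx":0,"dy":0.0003,"dz":0.0012,"ax":-0.025,"ay":0,"az":0},{"dx":0,"dy":0.0006,"dz":0.0024,"ax":-0.05,"ay":0,"az":0},{"dx":0,"dy":0.0009,"dz":0.0036,"ax":-0.071,"ay":0,"az":0},{"dx":0,"dy":0.0009,"dz":0.0036,"ax":-0.071,"ay":0,"az":0},{"dx":0,"dy":0.0009,"dz":0.0036,"ax":-0.071,"ay":0,"az":0}]'; python3 ins.py 50 12.2 0;python3 - <<'E'
from h import *
f=manip.grab_frame("wrist");g=manip.grab_frame("side");cv2.imwrite("pics/w29.png",np.hstack([cv2.resize(f["image"],(400,300)),cv2.resize(g["image"][265:370,280:420],(400,300))]))
E
```

```text
time: 39.85
tool_pos: [0.6212, -0.2099, 0.0095]
tool_rot: [-0.0, 0.699, 0.716, 0.001]
contact_force: [-0.3, -0.8, -1.1]
gripper_width: 0.68
pos [ 621.2 -209.9    9.5] jaw 91.4 zaxis [ 0.001  0.001 -1.   ] t 39.85 w 0.68 F [-0.3 -0.8 -1.1]
d [-0.0001 -0.0004  0.0003] rot [ 0.001 -0.001 -0.   ]
TCP 620.8 -210.0 9.2 Px 0.0
```

View pics/w29.png

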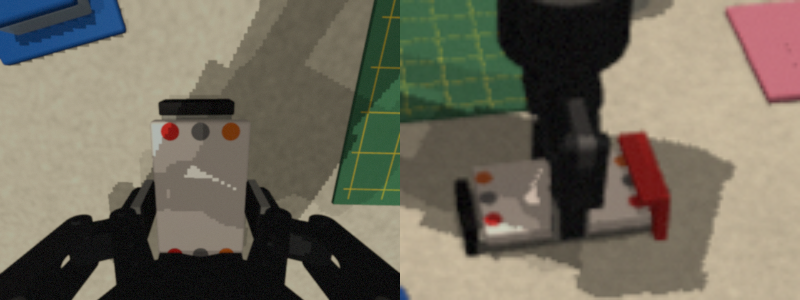

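```bash
python3 -m handwheel '[{"dx":0,"dy":0,"dz":0.0005,"ax":0,"ay":0,"az":0},{"dx":0,"dy":0,"dz":0.0005,"ax":0,"ay":0,"az":0}]';python3 -m handwheel '[{"dx":0,"dy":0,"dz":0.0005,"ax":0,"ay":0,"az":0},{"dx":0,"dy":0,"dz":0.0005,"ax":0,"ay":0,"az":0}]'
```

```text
time: 40.2
tool_pos: [0.6214, -0.2099, 0.0094]
tool_rot: [-0.0, 0.698, 0.716, 0.001]
contact_force: [-1.8, 1.2, 1.9]
gripper_width: 0.68
time: 40.45
tool_pos: [0.6214, -0.2099, 0.0094]
tool_rot: [-0.0, 0.698, 0.716, 0.001]
contact_force: [-3.0, 0.5, 5.0]
gripper_width: 0.685
```

Contact with the support shows as Fz +5 N. Releasing gently.

```bash
python3 -m handwheel '[{"dx":0,"dy":0,"dz":-0.0005,"ax":0,"ay":0,"az":0},{"dx":0,"dy":0,"dz":-0.0005,"ax":0,"ay":0,"az":0}]' >/dev/null; python3 -m handwheel '[{"dx":0,"dy":0,"dz":0,"ax":0,"ay":0,"az":0},{"dx":0,"dy":0,"dz":0,"ax":0,"ay":0,"az":0},{"dx":0,"dy":0,"dz":0,"ax":0,"ay":0,"az":0},{"dx":0,"dy":0,"dz":0,"ax":0,"ay":0,"az":0}]' 0;  python3 -m handwheel '[{"dx":0,"dy":0,"dz":-0.005,"ax":0,"ay":0,"az":0},{"dx":0,"dy":0,"dz":-0.02,"ax":0,"ay":0,"az":0},{"dx":0,"dy":0,"dz":-0.05,"ax":0,"ay":0,"az":0},{"dx":0,"dy":0,"dz":-0.09,"ax":0,"ay":0,"az":0},{"dx":0,"dy":0,"dz":-0.12,"ax":0,"ay":0,"az":0}]' 0
python3 - <<'E'
from h import *
f=manip.grab_frame("wrist");g=manip.grab_frame("side");cv2.imwrite("pics/w30.png",np.hstack([cv2.resize(f["image"],(400,300)),cv2.resize(g["image"][265:370,280:420],(400,300))]))
E
```

```text
time: 41.2
tool_pos: [0.6212, -0.2099, 0.0088]
tool_rot: [-0.0, 0.698, 0.716, 0.001]
contact_force: [0.3, 1.0, 0.2]
gripper_width: 1.002
time: 41.82
tool_pos: [0.6221, -0.2104, 0.1326]
tool_rot: [0.002, 0.698, 0.716, 0.001]
contact_force: [0.5, -0.7, -0.4]
gripper_width: 0.997
```

View pics/w30.png

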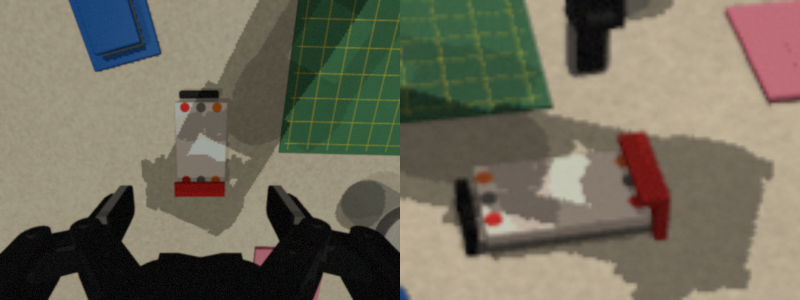

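```bash
python3 -m handwheel '[{"dx":0,"dy":0,"dz":-0.04,"ax":0,"ay":0,"az":0},{"dx":0.02,"dy":-0.03,"dz":-0.08,"ax":0,"ay":0,"az":0},{"dx":0.06,"dy":-0.07,"dz":-0.1,"ax":0,"ay":0,"az":0},{"dx":0.1,"dy":-0.11,"dz":-0.1,"ax":0,"ay":0,"az":0},{"dx":0.14,"dy":-0.15,"dz":-0.1,"ax":0,"ay":0,"az":0}]'>/dev/null; python3 -m handwheel '[{"dx":0.04,"dy":-0.03,"dz":0,"ax":0,"ay":0,"az":0},{"dx":0.08,"dy":-0.06,"dz":0,"ax":0,"ay":0,"az":0},{"dx":0.12,"dy":-0.06,"dz":0,"ax":0,"ay":0,"az":0},{"dx":0.14,"dy":-0.06,"dz":0,"ax":0,"ay":0,"az":0},{"dx":0.14,"dy":-0.06,"dz":0,"ax":0,"ay":0,"az":0}]';python3 - <<'E'
from h import *
np.set_printoptions(suppress=True)
f=manip.grab_frame("top");cv2.imwrite("pics/t9.png",f["image"]);X=zpix(f)
for nm,lo,hi,z,(x0,y0,x1,y1) in [("cap",(40,140,50),(75,255,255),.048,(150,300,195,340)),("pal",(0,0,100),(179,75,255),.022,(420,222,462,280)),("rinse",(0,0,90),(179,40,160),.08,(300,180,342,222))]:
    m=np.zeros((480,640),np.uint8);m[y0:y1,x0:x1]=mask(f,lo,hi)[y0:y1,x0:x1]
    for c in blobs(m,40):print(nm,rect(f,c,z))
for nm,p in [("pal",(437,235)),("pal",(438,250)),("pal",(439,265)),("cap",(171,319)),("ybox",(226,243)),("bbox",(491,320))]: print(nm,(np.median(X[p[1]-1:p[1]+2,p[0]-1:p[0]+2],axis=(0,1))*1000).round(1))
g=manip.grab_frame("side");cv2.imwrite("pics/s9.png",g["image"])
E
```

```text
time: 43.18
tool_pos: [0.4039, 0.0656, 0.2287]
tool_rot: [-0.0, 0.698, 0.717, 0.0]
contact_force: [-1.1, -0.0, -0.1]
gripper_width: 1.003
cap [479.4 301.7  34.4  27.7   2.6]
pal [ 615.1 -213.1  110.6   77.9   -1.4]
rinse [721.2   2.4  31.6  22.9  20.3]
pal [ 644.9 -207.2   21.3]
pal [ 615.8 -207.9   20.9]
pal [ 587.2 -208.8   21.3]
cap [485.5 288.5  46.9]
ybox [628.2 196.1  25.8]
bbox [ 485.7 -299.8   28.7]
```

View pics/t9.png

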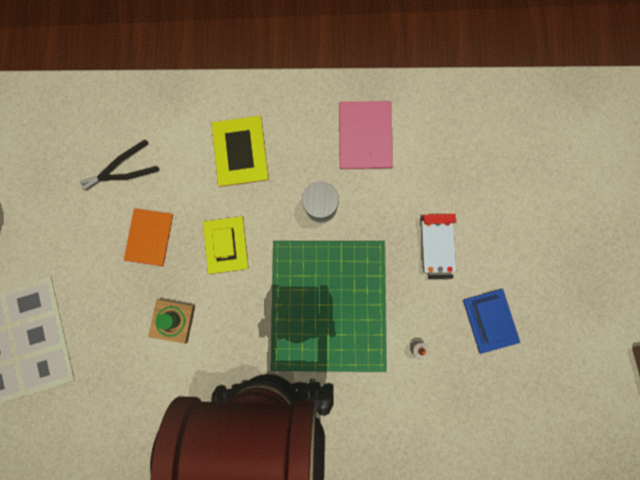

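View pics/s9.png

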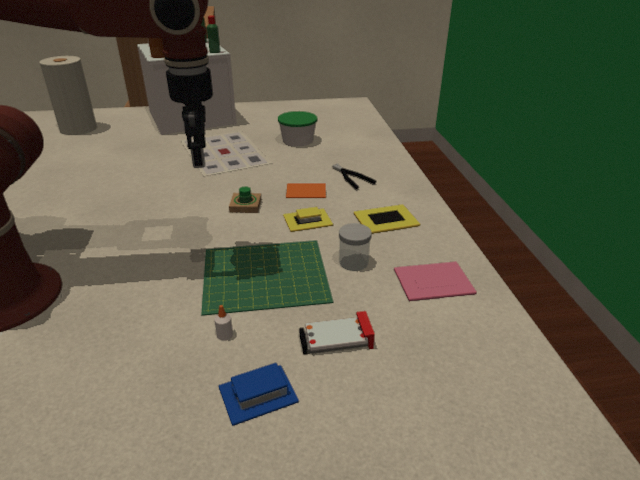

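```bash
python3 -c "
from plant import manip
print(manip.job_done(), manip.state()['time'])"
```

```text
the job is handed in; nothing more can be done
the job is handed in; nothing more can be done
```

I took the pile apart from the top down and put each thing in its place. I handed the job in at about 43 s of the 122 s allowed. No verdict is reported, so what follows is from my own last checks.

- **Paint jar:** it stands upright in the hole of the wooden block. The cap measured 47 mm high (48 expected) and, from the colour mask, about 1 mm off centre.
- **Yellow and blue boxes:** both lie flat, lengthwise and centred on their pads. Lid heights read about 26 and 29 mm, where 26 and 30 were expected. By pixel estimate the yellow box is about 2 mm off centre; I judged the blue box's centring by eye.
- **Palette:** it lies flat under the red lip and inside the black stop, with its top at about 21 mm at three points along it (22 expected).
- **Bystanders:** the rinse jar and glue bottle look unmoved in the last top and side pictures. The gripper is open and clear of everything.

Some checks disagreed:
- **Camera offset:** the wrist and top cameras differed by 2–3.5 mm in x. I fixed the palette's lengthwise position by a light touch on the holder wall, about 1.8 mm nearer than measured.
- **Failed masks:** in the final top picture the colour masks for the palette and rinse jar merged with their surroundings. I used depth for the palette and pixel position for the rinse jar.

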